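Clear the weighed juice bottle into its crate and stand the next one on the scale

TASK

The juice bottle standing on the bench scale has been weighed: lower it upright into the empty place of the wooden four-bottle crate. Then take the bottle that is lying on its side on the bench and stand it upright in the middle of the scale pan, so that no edge or corner of its base hangs over, setting it down gently. Leave the bottles already in the crate standing in their places and everything else on the bench where it is.

Things in the scene. Friction and masses are not known exactly. Their poses are not given: they have to be found in the camera images.
- bottle_weighed_center (a point): centre, half-way up, of the juice bottle that stands on the scale pan at the start. All five bottles are alike: full, closed, rigid, amber with white label, 0.3 to 0.5 kg, 150 mm tall; square body 64 x 64 mm with 8 mm rounded corners, flat-sided from 0 to 106 mm above the base, then shoulder, neck and a round black cap. z from base to cap, x and y square to the flat sides
- weighed_base (a point): centre of the underside of that bottle, 75 mm below its centre; axes as above. On every bottle the cap is 38 mm in diameter and reaches from 130 to 150 mm above the base; below it a 33 mm neck
- bottle_lying_center (a point): centre (75 mm from base and from cap end) of the like bottle that lies on one flat side on the bench at the start, its axis 32 mm above the bench, cap end turned towards the robot's side of the bench, within 40 degrees of -x. z points from base to cap, x and y square to the flat sides
- lying_base (a point): centre of the underside of the lying bottle; axes as its centre
- lying_corner0 (a point): outermost point of one rounded corner of the lying bottle's base, on the underside, 42 mm from the base's centre
- lying_corner1 (a point): the next base corner, likewise
- lying_corner2 (a point): another base corner, likewise
- lying_corner3 (a point): the last base corner, likewise
- scale: low white bench scale fixed to the bench, sloped display and keys towards the robot: housing 176 x 150 mm, 52 mm high (display end 67 mm), from 110 mm before to 66 mm behind the pan's axis. Origin on the bench under the pan's axis; x away from the display. The pan is sprung: it gives about 0.4 mm per newton, 5 mm at most
- pan_top (a point): centre of the upper face of the scale's round flat steel pan, 98 mm in diameter, 65 to 66 mm above the bench when empty and about 2 mm lower with a bottle on it; the pan stands clear above the housing
- crate: open wooden crate for two rows of two bottles, fixed on the bench: 154 x 154 mm outside (166 mm over its corner battens in y), 138 x 138 mm inside, walls 86 mm high, inside floor 8 mm above the bench. Origin at the centre of its underside, x and y square to its walls; places 34.5 mm either side of the centre. Three hold a bottle, caps 158 mm above the bench
- crate_gap (a point): centre of the crate's empty place, on the crate's inside floor, axes as the crate's; the space is about 71 mm square between two walls and two bottles
- packed1_center (a point): centre of the bottle in the crate place diagonally across from the empty one; may be shifted by a millimetre or two; axes as the other bottles
- packed2_center (a point): centre of the bottle in the crate beside the empty place along the crate's x
- packed3_center (a point): centre of the bottle in the crate beside the empty place along the crate's y
- apple1: a loose green apple, 72 mm wide, 61 mm high, to be left alone; origin under it on the bench
- apple2: another such apple, to be left alone
- apple3: another such apple, to be left alone
- label_roll: roll of white label paper standing flat, 70 mm in diameter, 40 mm high, to be left alone; origin under its centre
- jar: brown preserve jar with a steel lid, 68 mm in diameter, 85 mm high, to be left alone; origin under its centre
- spare_cap: a loose black screw cap, 38 mm in diameter, 20 mm high, to be left alone; origin under its centre
- secateurs: pruning shears with dark red handles, lying flat, 170 mm long, 18 mm high, to be left alone; origin at the pivot on the bench, blades along +x
There are look-alikes about, which are no part of the job. Leave any blue look-alike of the part that bears bottle_weighed_center alone.

How it is judged:
By the outcome, as a careful person would: the job done as asked, in the order asked, and still so for the second after the job is handed in, with the robot touching nothing.
It also fails if it takes over 66 s, if anything falls off the work surface, if the arm or the gripper's body presses on something with over 40 N, if the wrist force passes 120 N, or if a joint passes its speed limit or range.

ROBOT

A 7-joint arm with a two-finger parallel gripper is mounted at the origin on the work surface. World frame = base frame: x ahead of the robot, y to its left, z up, the work surface at z = 0. Lengths are in m, angles in rad, forces in N, time in s.
With the tool pointing down it reaches from about 0.425 to 0.925 m from the base axis. Payload 6.8 kg.
Tool frame: the origin (TCP) lies at the very end of the fingers, on their centre line; the grasp point (between the pads) lies 19 mm behind it (tcp_to_grasp is the distance from the TCP to the grasp point, in m); z points along the fingers, y is the direction in which the jaws open and shut (so a half turn about z gives the same grasp; the last joint's range is limited). The gripper opens to 85 mm and grips with 20 to 120 N. Pads are 22 mm wide; open, the fingers measure 114 mm over their backs; the gripper's body (76 mm by 85 mm) begins 54 mm behind the grasp point. The pads swing forward as they close: fully open they stand 13 mm farther back than shut.
Start: joints at [-0.108, 0.477, 0.022, 1.555, -0.011, 1.109, -0.083], TCP at [0.675, 0, 0.193] pointing down, gripper open.
Joint ranges: [-2.96, 2.96], [-0.34, 2.1], [-1.41, 1.46], [0.24, 2.44], [-1.37, 4.51], [0.17, 1.92], [-2.96, 2.96]. Speed limits (rad/s): [2.39, 2.39, 3.14, 3.14, 3.14, 3.14, 3.14].

INTERFACE

Orientations are given as a unit quaternion [w, x, y, z].
In Python, from station import * gives the robot as it stands.
- The arm moves only by the tool apply_moves, never from a script. Its argument "increments" is one flat list of numbers, 5 for each row, row after row: the finger opening in mm, from 0 to 85.4, then the shift along the tool's x, y, z in mm, then the turn about the tool's z in degrees. In form: [claw, tx, ty, tz, roll, claw, tx, ty, tz, roll, ...]. A call has 1 to 12 rows; each row shifts and turns the pose as measured when the row begins, along the tool's axes as they then stand; what a row does not reach is not made up. A row lasts 1/8 s, in which the tool goes at most 62.5 mm and 10.7 degrees, less where a joint would pass 70% of its speed; a pose out of reach is approached as far as the arm can. A call with a gripper value outside its range is refused whole. The fingers move at their own pace and stop on an object; "squeeze" is the grip in N (left out, the last holds). Time passes only in rows, so rows that do not move let the fingers close. It gives the time, the measured TCP pose, the force and the opening at its end, in the units of the state.
- get_obs(): the state, without advancing time (a new reading comes with each control period).
- read_camera(name): name is "scene" or "side" or "wrist"; returns (picture, depth): 384x512x3 uint8, blue, green, red; 384x512 float32, m along the optical axis (not along the pixel's ray), 0 where there is no reading.
- get_calibration(name): a dict with "mtx" (3x3 intrinsics, pixels), "camera_from_world" (4x4, takes a point from world to camera coordinates); the wrist camera has in their place "T_tool_cam" (4x4, takes a point from camera to tool coordinates, whose origin is the TCP and whose axes are the flange's). Camera axes: x right, y down, z forward; pixel columns grow to the right and rows downward; lengths in m; the calibration is good to about 2 mm. A picture is of the moment at which its call begins: read the wrist's pose just before it. get_calibration takes no time and is no camera call.
- hand_in(): hands the job in, once; it reports no verdict.
Trained networks look in the newest picture that a camera, given by its name, has taken for a name from the list of things; names that differ only in an ending like _2 or _b are one class to them, and where a whole thing is asked for, a point or a joint stands for the part that bears it (a point fixed in the world has none). Each returns a list of dicts, best first, with "p" (0 to 1); they miss things now and then, are a little off and sometimes report something else, mostly with a low value. They report only what shows in the picture. A call takes as long as a camera call. They do not tell look-alikes from the thing itself.
- outline_of(camera, thing): "pixels" (384x512 bool, what is visible of it) and "extent" ([centre column, centre row, width, height] in pixels, round what is visible of it).
The state is a dict: "t": time; "q": joint angles; "joint_vel": joint speeds; "joint_torque": joint torques, N m; "eef_pos": TCP position; "tool_rot": TCP orientation; "contact_force": force on the tool from outside, world axes, zero at the start; "torque": the same for the moment, N m; "gripper_width": opening from 0.0 (shut) to 1.0 (fully open).
Only numpy, scipy, OpenCV 4.12 (cv2) and the standard library are available. Lean on these libraries where they do the work, as an engineer would, in place of code of your own. Each camera call takes 0.05 s, during which the arm holds its last target.

## Working session

There is one attempt and no reset: what is moved stays moved. The work goes in short steps, Python scripts to look and compute and a tool call to move; the robot and the scene stay as the last step left them, time stands still between calls to the robot, and variables do not carry over. Pictures are saved under pics/ and viewed, and the job is handed in when it is done.

Besides the shell and the picture viewer there is one more tool, called after "Call:" as a command line: name --argument value ..., lists and objects as JSON in quotes. apply_moves: Moves the arm, as the interface text tells. Its arguments: {"type":"object","properties":{"increments":{"type":"array"},"squeeze":{"type":"number"}},"required":["increments"]}

```bash
ls; mkdir -p pics; cat > h.py <<'E'
from station import *
import numpy as np, cv2
from scipy.spatial.transform import Rotation as R
def q2R(q): return R.from_quat([q[1],q[2],q[3],q[0]]).as_matrix()
def toolT(o=None):
    o=o or get_obs(); T=np.eye(4); T[:3,:3]=q2R(o['tool_rot']); T[:3,3]=o['eef_pos']; return T
def cam(name):
    c=get_calibration(name); K=np.array(c['mtx'])
    if name=='wrist': W=toolT()@np.array(c['T_tool_cam'])
    else: W=np.linalg.inv(np.array(c['camera_from_world']))
    return K,W
def shot(name,tag):
    K,W=cam(name); im,d=read_camera(name); cv2.imwrite(f'pics/{tag}.png',im); np.savez(f'{tag}.npz',im=im,d=d,K=K,W=W); return im,d,K,W
def cloud(d,K,W):
    v,u=np.mgrid[0:d.shape[0],0:d.shape[1]]
    P=np.stack([(u-K[0,2])/K[0,0]*d,(v-K[1,2])/K[1,1]*d,d],-1)
    X=P@W[:3,:3].T+W[:3,3]; X[d<=0]=np.nan; return X
def proj(p,K,W):
    c=np.linalg.inv(W)@np.append(p,1); x=K@c[:3]; return x[:2]/x[2]
E
python3 - <<'E'
from h import *
o=get_obs(); print({k:np.round(v,3) for k,v in o.items()})
for n in ['scene','side','wrist']:
    im,d,K,W=shot(n,n+'0'); print(n,K[0,0],W[:3,3].round(3),(d>0).mean())
E
```

```text
pics
{'t': np.float64(0.0), 'q': array([-0.108,  0.478,  0.022,  1.556, -0.011,  1.109, -0.083]), 'joint_vel': array([-0.   , -0.001,  0.   ,  0.001, -0.001,  0.001,  0.002]), 'joint_torque': array([-1.0000e-03, -5.9644e+01,  1.6080e+00, -2.8119e+01,  1.2000e-02,
        9.0000e-03,  0.0000e+00]), 'eef_pos': array([ 0.674, -0.   ,  0.192]), 'tool_rot': array([-0.001,  0.707,  0.707, -0.001]), 'contact_force': array([ 0.38 , -0.342, -0.309]), 'torque': array([-0.025, -0.003,  0.019]), 'gripper_width': np.float64(1.0)}
scene 351.94325671442834 [0.981 0.319 0.706] 0.9958089192708334
side 428.32337761073734 [ 0.201 -1.022  0.751] 0.9959971110026041
wrist 304.7569354099388 [0.675 0.075 0.374] 0.9960378011067709
```

View pics/scene0.png

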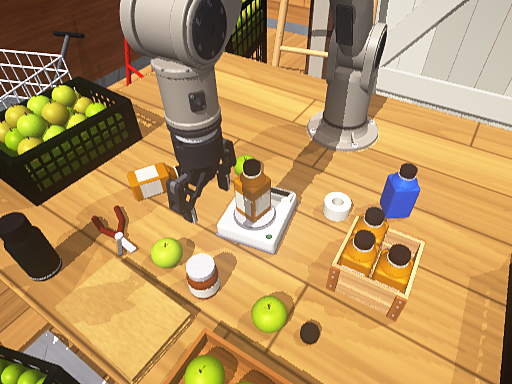

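View pics/side0.png

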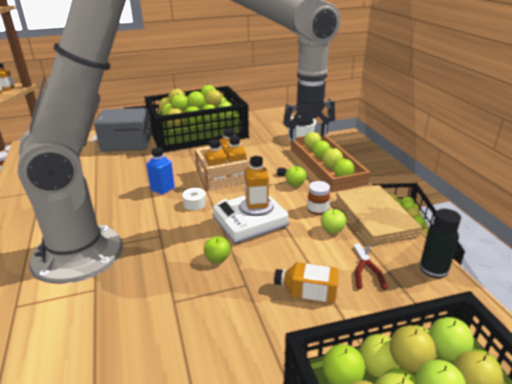

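View pics/wrist0.png

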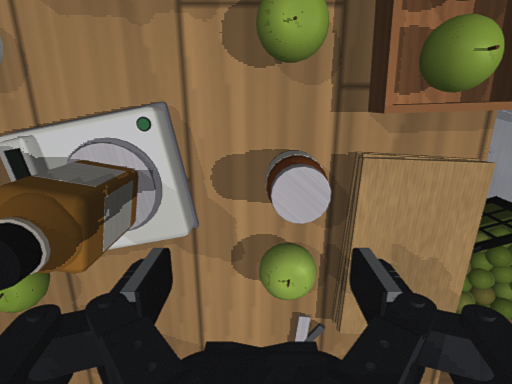

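The views show the weighed bottle on the scale (scene 253,190), the lying bottle (scene 150,180; side 310,282, cap towards the robot) and the crate (scene 375,262) with its gap nearest the robot-right side. The blue bottle is a decoy. Next I measure them.

```bash
cat > det.py <<'E'
from h import *
from station import *
names=['bottle_weighed_center','scale','crate','apple1','label_roll','jar','spare_cap','secateurs']
M={}
for n in ['scene','side','wrist']:
    z=np.load(n+'0.npz'); X=cloud(z['d'],z['K'],z['W'])
    for nm in names:
        for i,r in enumerate(outline_of(n,nm)[:6]):
            if r['p']<.3: continue
            m=r['pixels']; P=X[m]; P=P[~np.isnan(P[:,0])]
            if len(P)<15: continue
            M[f'{n}|{nm}|{i}']=m
            print(n,nm,i,round(r['p'],2),np.array(r['extent']).round(),len(P),'med',np.median(P,0).round(3),'lo',np.percentile(P,3,axis=0).round(3),'hi',np.percentile(P,97,axis=0).round(3))
np.savez('masks.npz',**M)
E
python3 det.py; python3 -c "
from h import *
print(get_obs()['t'])
im=cv2.imread('pics/scene0.png');cv2.imwrite('pics/s_crop.png',cv2.resize(im[130:330,100:440],None,fx=2.35,fy=2.35,interpolation=3))"
```

```text
scene bottle_weighed_center 0 0.87 [254. 189.  38.  62.] 1703 med [ 0.532 -0.001  0.155] lo [ 0.496 -0.045  0.078] hi [0.548 0.018 0.214]
scene bottle_weighed_center 1 0.7 [399. 190.  40.  54.] 1622 med [0.285 0.267 0.088] lo [0.252 0.227 0.007] hi [0.306 0.302 0.151]
scene scale 0 0.8 [257. 221.  82.  68.] 2856 med [0.544 0.019 0.052] lo [ 0.412 -0.076  0.013] hi [0.587 0.066 0.065]
scene crate 0 0.75 [375. 268. 101. 107.] 3473 med [0.56  0.301 0.065] lo [0.41  0.212 0.001] hi [0.572 0.363 0.088]
scene apple1 0 0.94 [166. 252.  34.  29.] 797 med [ 0.714 -0.117  0.053] lo [ 0.678 -0.15   0.01 ] hi [ 0.739 -0.095  0.062]
scene apple1 1 0.89 [267. 312.  31.  38.] 1062 med [0.713 0.153 0.055] lo [0.68  0.12  0.029] hi [0.738 0.181 0.062]
scene apple1 2 0.7 [337. 205.  26.  28.] 681 med [0.367 0.14  0.038] lo [0.324 0.108 0.004] hi [0.386 0.17  0.042]
scene apple1 3 0.65 [244. 163.  16.  23.] 176 med [ 0.378 -0.153  0.058] lo [ 0.341 -0.171  0.03 ] hi [ 0.395 -0.139  0.063]
scene label_roll 0 0.89 [336. 207.  26.  27.] 671 med [0.367 0.14  0.038] lo [0.325 0.109 0.004] hi [0.386 0.17  0.
[... 2254 characters left out ...]
  40.] 1323 med [ 0.387 -0.149  0.054] lo [ 0.361 -0.171  0.028] hi [ 0.396 -0.131  0.062]
wrist apple1 1 0.81 [287. 272.  53.  57.] 2584 med [ 0.706 -0.116  0.057] lo [ 0.677 -0.151  0.031] hi [ 0.735 -0.094  0.062]
wrist apple1 2 0.72 [294.  32.  72.  63.] 3828 med [0.703 0.141 0.059] lo [0.673 0.117 0.041] hi [0.734 0.161 0.062]
wrist label_roll 0 0.6 [ 4. 49.  4. 30.] 69 med [0.386 0.129 0.004] lo [0.382 0.118 0.001] hi [0.388 0.141 0.007]
wrist label_roll 1 0.36 [ 71. 225. 136. 129.] 13126 med [ 0.532 -0.003  0.171] lo [ 0.498 -0.043  0.081] hi [0.549 0.018 0.215]
wrist jar 0 0.68 [299. 186.  65.  73.] 3622 med [ 0.71  -0.006  0.086] lo [ 0.684 -0.038  0.03 ] hi [0.738 0.018 0.087]
1.35
```

View pics/s_crop.png

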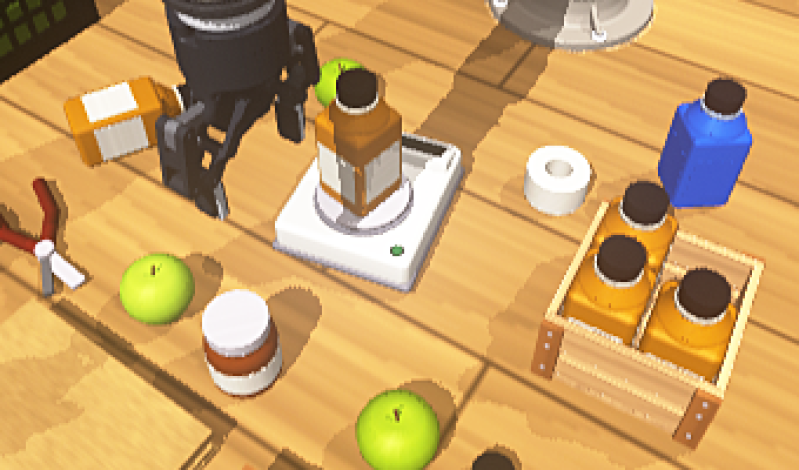

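```bash
cat > meas.py <<'E'
from h import *
C={n:(cloud(*(np.load(n+'0.npz')[k] for k in ('d','K','W'))).reshape(-1,3),np.load(n+'0.npz')['im'].reshape(-1,3)) for n in ['scene','side','wrist']}
def sel(n,lo,hi):
    P,I=C[n]; m=np.all((P>lo)&(P<hi),1); return P[m],I[m]
def rect(P):
    r=cv2.minAreaRect((P[:,:2]*1000).astype(np.float32)); return np.round(r[0],1),np.round(r[1],1),round(r[2],1)
for n in C:
    print('==',n)
    B,_=sel(n,[.3,-.2,-.02],[.9,.5,.006]); print('bench z',np.median(B[:,2]).round(4),len(B))
    P,I=sel(n,[.45,-.09,.195],[.6,.06,.225]); 
    if len(P)>10: T=P[P[:,2]>P[:,2].max()-.006]; print('wcap z',np.median(T[:,2]).round(4),'min circ',cv2.minEnclosingCircle((T[:,:2]*1000).astype(np.float32)),len(T))
    P,I=sel(n,[.44,-.09,.085],[.62,.06,.165]); P_=P
    if len(P)>10: print('wbody rect',rect(P),len(P))
    P,I=sel(n,[.38,.15,.08],[.62,.42,.092]);
    if len(P)>10: print('crate rim',rect(P),np.median(P[:,2]).round(4),len(P))
    P,I=sel(n,[.38,.15,.152],[.62,.42,.17])
    if len(P)>10:
        ok,lab,cen=cv2.kmeans((P[:,:2]*1000).astype(np.float32),3,None,(3,50,.1),5,0)[0:3]
        for k in range(3):
            Q=P[lab[:,0]==k]; print('  cap',cv2.minEnclosingCircle((Q[:,:2]*1000).astype(np.float32)),np.median(Q[:,2]).round(4),len(Q))
    P,I=sel(n,[.42,-.43,.055],[.62,-.22,.075])
    if len(P)>10: print('lying top',rect(P),np.median(P[:,2]).round(4),len(P))
    P,I=sel(n,[.40,-.43,.01],[.64,-.22,.075])
    if len(P)>10: print('lying all',rect(P),len(P))
    P,I=sel(n,[.45,-.07,.06],[.62,.08,.068])
    if len(P)>10: print('pan',cv2.minEnclosingCircle((P[:,:2]*1000).astype(np.float32)),np.median(P[:,2]).round(4),rect(P),len(P))
    P,I=sel(n,[.38,-.15,.045],[.64,.12,.056])
    if len(P)>10: print('housing',rect(P),len(P))
E
python3 meas.py
```

```text
== scene
bench z -0.0 37105
wcap z 0.2137 min circ ((513.2678833007812, -16.801788330078125), 19.6982421875) 173
wbody rect (array([530.1,  -5.9]), array([44.8, 83. ]), 33.9) 866
crate rim (array([486.2, 284.9]), array([166.9, 154.3]), 3.0) 0.0856 1301
  cap ((453.700927734375, 247.92715454101562), 19.38937759399414) 0.1577 228
  cap ((522.6961059570312, 251.4196014404297), 19.53082275390625) 0.1577 266
  cap ((520.4339599609375, 321.40863037109375), 19.155601501464844) 0.1577 297
lying top (array([ 544.2, -333.2]), array([ 66. , 129.1]), 59.7) 0.0638 686
lying all (array([ 538.9, -328.1]), array([ 66.6, 144.3]), 58.0) 1238
pan ((513.5187377929688, -13.708086013793945), 49.199466705322266) 0.0641 (array([524.5,  -3.7]), array([66.8, 95.8]), 39.6) 356
housing (array([473.6, -39.8]), array([219.8, 185.2]), 10.9) 1441
== side
bench z -0.0008 10021
wcap z 0.2128 min circ ((512.1045532226562, -18.851848602294922), 18.800823211669922) 79
wbody rect (array([511.7, -23.1]), array([62.2, 64.5]), 79.5) 609
crate rim (array([483.2, 285.4]), array([159.8, 165.3]), 3.3) 0.0847 298
  cap ((519.792
[... 237 characters left out ...]
5, -337.7]), array([ 66.8, 117.3]), 59.3) 0.0626 935
lying all (array([ 535.2, -330.4]), array([ 68.4, 150.2]), 58.5) 1875
pan ((504.26324462890625, -34.38408660888672), 63.22563552856445) 0.0629 (array([505.3, -34.8]), array([100. ,  95.5]), 69.1) 206
housing (array([475.3, -40.1]), array([212.9, 186.4]), 9.4) 901
== wrist
bench z 0.0008 71537
wcap z 0.2144 min circ ((519.4976806640625, -16.776351928710938), 18.198345184326172) 1056
wbody rect (array([530.9,  -4.3]), array([43.5, 84.1]), 34.7) 5013
pan ((513.7472534179688, -13.173661231994629), 48.703433990478516) 0.0647 (array([526.8,  -3.3]), array([63.7, 96.9]), 37.0) 2098
housing (array([475. , -39.6]), array([217.4, 186.5]), 10.8) 8320
```

```bash
cat >> meas.py <<'E'
print('--- faces')
def face_yaws(P):
    # best yaw mod 90 minimising rms to sides: try rotations, measure fraction of pts near extreme lines
    best=[]
    for a in np.arange(0,90,.5):
        c,s=np.cos(np.radians(a)),np.sin(np.radians(a)); u=P[:,0]*c+P[:,1]*s; v=-P[:,0]*s+P[:,1]*c
        sc=0
        for w in (u,v):
            h,_=np.histogram(w,np.arange(w.min(),w.max()+.002,.002)); sc+=np.sum(h.astype(float)**2)
        best.append((sc,a))
    return sorted(best)[::-1][:4]
for n in C:
    P,_=sel(n,[.44,-.09,.085],[.62,.06,.160])
    a=face_yaws(P)[0][1]; r=np.radians(a); u=P@[np.cos(r),np.sin(r),0]; v=P@[-np.sin(r),np.cos(r),0]
    print(n,'weighed',[x[1] for x in face_yaws(P)],'u',np.percentile(u,[2,98]).round(4),'v',np.percentile(v,[2,98]).round(4))
    if n!='wrist':
        P,_=sel(n,[.40,-.43,.01],[.64,-.22,.075]); a=[x[1] for x in face_yaws(P[P[:,2]<.055])]
        T,_=sel(n,[.40,-.43,.059],[.64,-.22,.075]);
        print(n,'lying',a, 'top edges', rect(T))
        for ang in (-30.5,-31.5,-32.5):
            r=np.radians(ang); u=P@[np.cos(r),np.sin(r),0]; v=P@[-np.sin(r),np.cos(r),0]; print(ang,'u',np.percentile(u,[.5,99.5]).round(4),'v',np.percentile(v,[1,99]).round(4), np.percentile(v[P[:,2]<.05],[1,99]).round(4))
E
python3 meas.py | sed -n '/faces/,$p'
```

```text
--- faces
scene weighed [np.float64(79.0), np.float64(79.5), np.float64(78.5), np.float64(80.0)] u [0.0565 0.1143] v [-0.5395 -0.4796]
scene lying [np.float64(61.0), np.float64(59.5), np.float64(60.0), np.float64(59.0)] top edges (array([ 551. , -336.2]), array([ 64.9, 114.3]), 57.5)
-30.5 u [0.5621 0.7019] v [-0.0386  0.0223] [-0.019   0.0226]
-31.5 u [0.5622 0.7018] v [-0.0273  0.0338] [-0.0091  0.0343]
-32.5 u [0.5622 0.7017] v [-0.0163  0.0456] [0.0009 0.0461]
side weighed [np.float64(80.0), np.float64(80.5), np.float64(78.5), np.float64(81.0)] u [0.037  0.0882] v [-0.5393 -0.4762]
side lying [np.float64(59.5), np.float64(59.0), np.float64(58.5), np.float64(60.0)] top edges (array([ 550.1, -338.8]), array([ 66. , 112.2]), 60.7)
-30.5 u [0.555  0.7029] v [-0.0452  0.0171] [-0.0455 -0.0042]
-31.5 u [0.5552 0.7031] v [-0.034   0.0281] [-0.0342  0.0058]
-32.5 u [0.5554 0.7034] v [-0.0229  0.0392] [-0.0232  0.0159]
wrist weighed [np.float64(80.0), np.float64(80.5), np.float64(81.0), np.float64(79.5)] u [0.0491 0.1058] v [-0.5414 -0.4864]
```

Call:
apply_moves --increments '[70,0,0,-50,0,70,0,0,-30,0,60,-6,-54,0,0,60,-6,-54,0,0,60,-5,-52,0,0,60,0,0,0,0]' --squeeze 40

```text
t: 2.1
eef_pos: [0.5105, -0.0175, 0.2741]
tool_rot: [-0.0, 0.707, 0.707, -0.0]
contact_force: [0.7, 0.4, 0.1]
gripper_width: 0.706
```

```bash
python3 - <<'E'
from h import *
o=get_obs(); print(o['t'],o['eef_pos'].round(4),o['contact_force'].round(2),o['gripper_width'],np.round(o['tool_rot'],3))
shot('wrist','w1')
E
```

```text
2.1 [ 0.5105 -0.0175  0.2741] [0.73 0.45 0.08] 0.7057704816799574 [-0.     0.707  0.707 -0.   ]
```

View pics/w1.png

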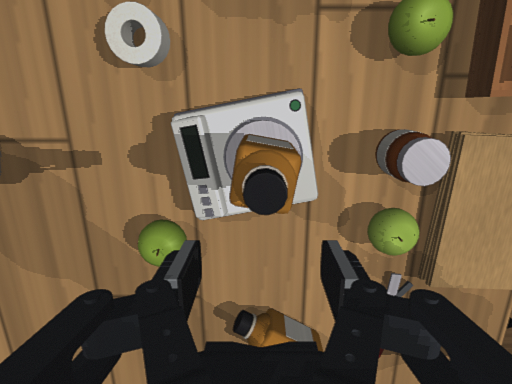

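The cap of the weighed bottle shows at (265,190), centred between the fingers; the lying cap shows at (243,323). I'll fit both.

```bash
python3 - <<'E'
from h import *
z=np.load('w1.npz'); X=cloud(z['d'],z['K'],z['W']); P=X.reshape(-1,3)
def s(lo,hi): return P[np.all((P>lo)&(P<hi),1)]
T=s([.47,-.07,.209],[.57,.04,.22]); print('cap',cv2.minEnclosingCircle((T[:,:2]*1000).astype(np.float32)),np.median(T[:,2]),len(T))
# pixel circle at (265,190): colour blob
g=z['im'].max(2)
m=(g<60).astype(np.uint8); n,l,st,ce=cv2.connectedComponentsWithStats(m)
for i in range(1,n):
    if 250<st[i,4]<4000: print('dark',ce[i].round(1),st[i], np.nanmedian(X[l==i],0).round(4))
# profile of weighed bottle above .16
for a in np.arange(.155,.216,.004):
    r=[]
    for n in ('scene0','side0','w1'):
        zz=np.load(n+'.npz'); Q=cloud(zz['d'],zz['K'],zz['W']).reshape(-1,3)
        Q=Q[np.all((Q>[.46,-.07,a])&(Q<[.56,.04,a+.004]),1)]
        if len(Q): r.append(np.percentile(np.hypot(Q[:,0]-.513,Q[:,1]+.017),[10,50,90]).round(4)*1000)
    print(round(a-.064,3)*1000,r)
E
```

```text
cap ((513.2393798828125, -16.4418888092041), 19.25372314453125) 0.214603552947862 1554
dark [485.6  47.1] [ 466    0   41   97 2372] [0.7981 0.124  0.0278]
dark [194.4 151.9] [180 125  29  54 872] [ 0.4242 -0.0054  0.0624]
dark [396.  156.2] [385 132  34  50 468] [ 0.6865 -0.0129  0.057 ]
dark [264.7 191.5] [ 243  168   44   47 1604] [ 0.5138 -0.0141  0.2146]
dark [242.7 322.8] [233 310  21  27 379] [ 0.4811 -0.2871  0.0449]
91.0 [array([31.7, 35.4, 40.7]), array([31.7, 34.6, 40.8]), array([32.9, 35.2, 40.5])]
95.0 [array([31.8, 34.2, 40.5]), array([30.4, 34.2, 41. ]), array([32.9, 36.3, 40.9])]
99.0 [array([31.1, 34.5, 40.1]), array([29.7, 34. , 40.7]), array([31.9, 34.6, 40.4])]
103.0 [array([29.8, 33.1, 38. ]), array([28.4, 32.3, 37.5]), array([31.4, 34.7, 39.1])]
107.0 [array([28.4, 30.1, 34.2]), array([26.4, 29.4, 33. ]), array([30.1, 32.1, 36.2])]
111.0 [array([25.9, 27.7, 29. ]), array([24.3, 27.1, 29. ]), array([27.3, 28.6, 29.9])]
115.0 [array([21.8, 24.4, 26.8]), array([20. , 23.9, 26.7]), array([23.7, 25.8, 27.6])]
119.0 [array([17.8, 20.9, 22.9]), array([17.3, 20. , 23.4]), array([20.6, 22.1, 23.7])]
123.0 [array([17.5, 19.3, 20. ]), array([17.2, 19.7, 20.3]), array([20.8, 20.8, 21. ])]
127.0 [array([17.9, 19.2, 20.2]), array([14.8, 18.9, 20.9]), array([19. , 20.2, 21. ])]
131.0 [array([17.4, 18.4, 19.4]), array([16.8, 18.2, 19.4]), array([19. , 19.5, 20.5])]
135.0 [array([17.7, 18.4, 19.4]), array([15.8, 18.4, 20. ]), array([18.8, 19.4, 19.7])]
139.0 [array([17.3, 18.4, 19.1]), array([16.6, 17.9, 19. ]), array([18.8, 19.4, 19.7])]
143.0 [array([17.7, 18.3, 19.1]), array([16.3, 18.3, 19.5]), array([18.7, 19.4, 19.7])]
147.0 [array([ 6. , 13.6, 18.4]), array([ 6. , 14.7, 18.7]), array([ 6. , 13.5, 18.2])]
151.0 [array([ 7. , 12.8, 17.3]), array([5.6, 5.6, 5.6]), array([ 5.8, 12.5, 16.8])]
```

Call:
apply_moves --increments '[60,1,3,40,0,60,0,0,36,0,60,0,0,10,0,60,0,0,0,0]'

```text
t: 2.65
eef_pos: [0.5221, -0.0148, 0.1888]
tool_rot: [0.003, 0.707, 0.708, 0.003]
contact_force: [0.2, 1.0, 0.7]
gripper_width: 0.699
```

```bash
python3 - <<'E'
from h import *
shot('side','side1'); shot('scene','scene1')
a=cv2.imread('pics/side1.png')[110:260,180:340]; b=cv2.imread('pics/scene1.png')[90:260,180:340]
cv2.imwrite('pics/c1.png',np.hstack([cv2.resize(a,(400,375),interpolation=2),cv2.resize(b,(353,375),interpolation=2)]))
E
```

```text
(no output)
```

View pics/c1.png

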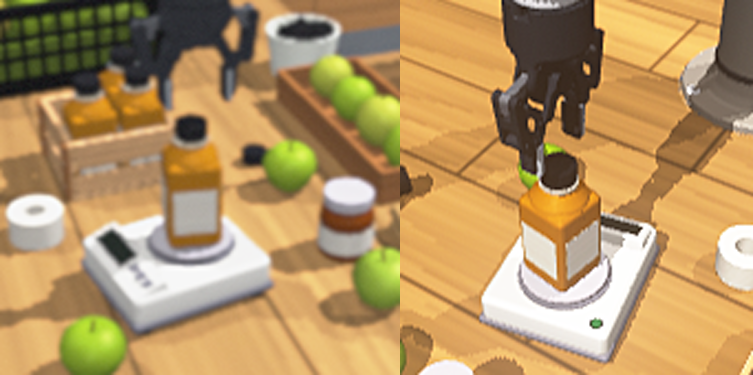

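```bash
python3 - <<'E'
from h import *
o=get_obs(); print(o['t'],o['eef_pos'].round(4),o['joint_vel'].round(3),o['gripper_width'],o['contact_force'].round(2))
for n in ['side','scene','wrist']:
    im,d,K,W=shot(n,n+'2'); p=proj(get_obs()['eef_pos'],K,W); print(n,p.round(1), proj([.513,-.017,.214],K,W).round(1))
    cv2.circle(im,tuple(int(x) for x in p),3,(0,0,255),1)
    cv2.imwrite(f'pics/{n}2b.png',im)
E
```

```text
2.75 [ 0.5226 -0.0148  0.1898] [ 0.    -0.015  0.     0.     0.001 -0.002  0.001] 0.6999768839492301 [-0.13  0.59 -1.58]
side [258.6 164.5] [255.5 157.7]
scene [249.8 174.3] [251.1 163.2]
wrist [260.7 223. ] [244.9 242.6]
```

View pics/side2b.png

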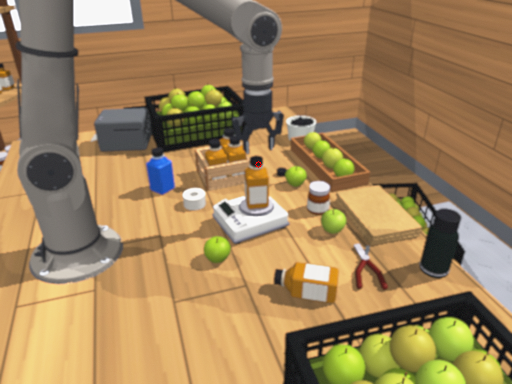

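View pics/wrist2b.png

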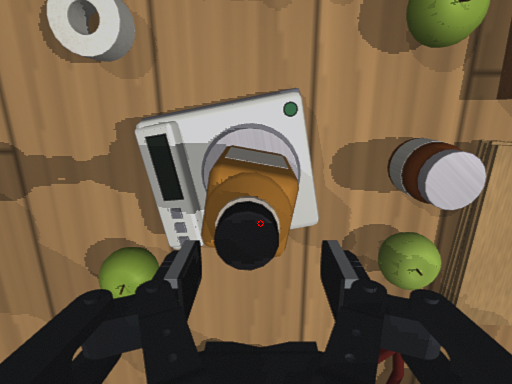

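```bash
python3 - <<'E'
from h import *
for n in ['side','scene','wrist']:
    z=np.load(n+'2.npz'); X=cloud(z['d'],z['K'],z['W']); P=X.reshape(-1,3); I=z['im'].reshape(-1,3)
    m=np.all((P>[.40,-.12,.16])&(P<[.64,.12,.40]),1)&(I.max(1)<110)
    Q=P[m]; print(n,len(Q))
    for a in np.arange(.16,.32,.01):
        q=Q[(Q[:,2]>=a)&(Q[:,2]<a+.01)]
        if len(q): print('  z',round(a,2),len(q),np.percentile(q[:,0],[2,50,98]).round(3),np.percentile(q[:,1],[2,50,98]).round(3))
E
```

```text
side 1589
  z 0.19 15 [0.498 0.512 0.524] [-0.037 -0.033 -0.025]
  z 0.2 36 [0.496 0.506 0.524] [-0.037 -0.032 -0.02 ]
  z 0.21 61 [0.496 0.512 0.527] [-0.038 -0.022 -0.005]
  z 0.24 15 [0.48  0.551 0.562] [-0.028 -0.021 -0.018]
  z 0.25 24 [0.479 0.551 0.566] [-0.028 -0.022 -0.017]
  z 0.26 29 [0.478 0.55  0.565] [-0.026 -0.022 -0.01 ]
  z 0.27 39 [0.47  0.552 0.571] [-0.03  -0.026 -0.015]
  z 0.28 108 [0.46  0.487 0.577] [-0.031 -0.025 -0.005]
  z 0.29 81 [0.458 0.493 0.58 ] [-0.034 -0.026 -0.004]
  z 0.3 117 [0.456 0.502 0.581] [-0.034 -0.027  0.001]
  z 0.31 123 [0.455 0.516 0.584] [-0.034 -0.027 -0.011]
scene 2548
  z 0.19 31 [0.5   0.527 0.532] [-0.026 -0.006  0.002]
  z 0.2 55 [0.51  0.527 0.532] [-0.023 -0.005  0.001]
  z 0.21 143 [0.499 0.514 0.531] [-0.03  -0.013  0.001]
  z 0.23 22 [0.489 0.49  0.556] [-0.022 -0.012 -0.005]
  z 0.24 64 [0.488 0.491 0.564] [-0.026 -0.014 -0.004]
  z 0.25 68 [0.485 0.492 0.566] [-0.026 -0.012 -0.004]
  z 0.26 73 [0.484 0.491 0.565] [-0.026 -0.011 -0.005]
  z 0.27 61 [0.467 0.489 0.564] [-0.023 -0.009 -0.002]
  z 0.28 129 [0.463 0.557 0.582] 
[... 347 characters left out ...]
[-0.024 -0.003  0.004]
  z 0.19 161 [0.498 0.514 0.531] [-0.011  0.002  0.004]
  z 0.2 307 [0.498 0.515 0.531] [-0.01   0.001  0.003]
  z 0.21 3175 [0.497 0.514 0.53 ] [-0.032 -0.014  0.002]
  z 0.23 211 [0.486 0.492 0.557] [-0.024 -0.011 -0.003]
  z 0.24 863 [0.479 0.492 0.564] [-0.024 -0.008 -0.003]
  z 0.25 1119 [0.479 0.492 0.564] [-0.024 -0.008 -0.003]
  z 0.26 1247 [0.479 0.551 0.564] [-0.024 -0.007 -0.003]
  z 0.27 1348 [0.47  0.491 0.571] [-0.017 -0.006 -0.001]
  z 0.28 6182 [0.461 0.488 0.58 ] [-0.024 -0.007 -0.001]
  z 0.29 6579 [0.459 0.552 0.583] [-0.025 -0.009  0.002]
  z 0.3 8802 [0.458 0.52  0.584] [-0.012 -0.003  0.003]
  z 0.31 8818 [0.459 0.521 0.581] [-0.007 -0.002  0.003]
```

```bash
python3 - <<'E'
from h import *
def g(f,lo,hi,ref):
    z=np.load(f); X=cloud(z['d'],z['K'],z['W']); P=X.reshape(-1,3); I=z['im'].reshape(-1,3)
    m=np.all((P>lo)&(P<hi),1)&(I.max(1)<110); Q=P[m]
    zs=np.sort(Q[:,2]); print(f,len(Q),'low z rel TCP',(zs[[3,10,30]]-ref).round(4), np.percentile(Q[Q[:,2]<zs[0]+.03][:,0],[2,50,98]).round(3))
for n in ['scene0','side0','wrist0']: g(n+'.npz',[.57,-.05,.13],[.78,.05,.4],.192)
g('w1.npz',[.42,-.05,.235],[.61,.05,.4],.2741)
for n in ['side2','scene2','wrist2']: g(n+'.npz',[.42,-.05,.222],[.61,.05,.4],.1898)
c=get_calibration('wrist'); print(np.round(c['T_tool_cam'],3))
E
```

```text
scene0.npz 3026 low z rel TCP [0.0523 0.0544 0.0597] [0.619 0.631 0.73 ]
side0.npz 1413 low z rel TCP [0.0525 0.058  0.0668] [0.617 0.716 0.729]
wrist0.npz 35578 low z rel TCP [0.0521 0.0526 0.0532] [0.619 0.716 0.729]
w1.npz 33047 low z rel TCP [0.0443 0.0451 0.0458] [0.468 0.481 0.553]
side2.npz 1331 low z rel TCP [0.0539 0.0586 0.0667] [0.478 0.551 0.566]
scene2.npz 2319 low z rel TCP [0.0449 0.0475 0.0518] [0.488 0.491 0.566]
wrist2.npz 36317 low z rel TCP [0.0447 0.0452 0.0461] [0.479 0.492 0.564]
[[-0.001 -0.956 -0.293  0.075]
 [ 1.    -0.001 -0.    -0.   ]
 [ 0.    -0.293  0.956 -0.182]
 [ 0.     0.     0.     1.   ]]
```

The fingertips show 45 mm above the reported TCP at 60 mm opening (52 mm fully open), and all three cameras agree. I'll work from the seen tips. First I fix the lateral drift, then lower further.

Call:
apply_moves --increments '[60,-2,-9,0,0,60,0,0,12,0,60,0,0,0,0]'

```text
t: 3.28
eef_pos: [0.513, -0.0172, 0.1782]
tool_rot: [0.004, 0.707, 0.707, 0.005]
contact_force: [-0.3, -0.4, 0.3]
gripper_width: 0.703
```

Call:
apply_moves --increments '[60,0,0,12,0,60,0,0,12,0,60,0,0,6,0,60,0,0,0,0]'

```text
t: 3.78
eef_pos: [0.5131, -0.0171, 0.1453]
tool_rot: [0.004, 0.707, 0.708, 0.005]
contact_force: [0.1, 0.5, -0.1]
gripper_width: 0.703
```

```bash
python3 - <<'E'
from h import *
im,d,K,W=shot('scene','scene3');a=im[90:260,180:340]
im,d,K,W=shot('side','side3');b=im[90:260,180:340]
cv2.imwrite('pics/c3.png',np.hstack([cv2.resize(x,(390,414),interpolation=2) for x in (a,b)]))
o=get_obs();print(o['eef_pos'].round(4),o['contact_force'].round(2))
E
```

```text
[ 0.5135 -0.0171  0.146 ] [ 0.46 -0.33  0.24]
```

View pics/c3.png

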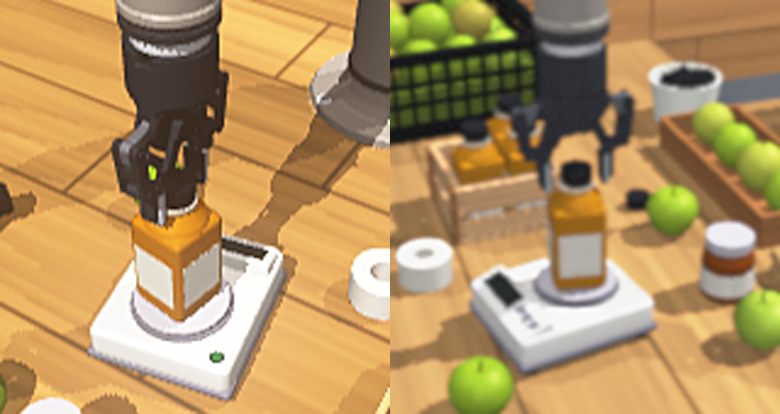

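The fingers now flank the cap at the right height, so I close.

Call:
apply_moves --increments '[30,0,0,0,0,30,0,0,0,0,30,0,0,0,0,30,0,0,0,0]' --squeeze 60

```text
t: 4.38
eef_pos: [0.514, -0.017, 0.147]
tool_rot: [0.004, 0.707, 0.707, 0.005]
contact_force: [0.1, -0.4, -0.3]
gripper_width: 0.427
```

Call:
apply_moves --increments '[30,0,0,-10,0,30,0,0,-15,0,30,0,0,-20,0,30,0,0,0,0]'

```text
t: 4.88
eef_pos: [0.5124, -0.0172, 0.1941]
tool_rot: [0.004, 0.707, 0.707, 0.005]
contact_force: [0.1, 0.1, -4.0]
gripper_width: 0.426
```

```bash
python3 - <<'E'
from h import *
im,d,K,W=shot('scene','scene4');a=im[90:260,180:340]
im,d,K,W=shot('side','side4');b=im[90:260,180:340]
cv2.imwrite('pics/c4.png',np.hstack([cv2.resize(x,(390,414),interpolation=2) for x in (a,b)]))
o=get_obs();print(o['eef_pos'].round(4),o['contact_force'].round(2),o['gripper_width'])
E
```

```text
[ 0.5109 -0.0173  0.1922] [-0.53  0.29 -4.73] 0.4245390354529112
```

View pics/c4.png

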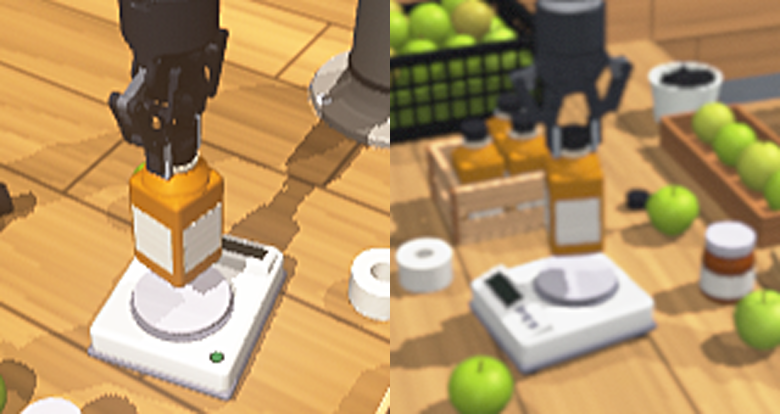

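Call:
apply_moves --increments '[30,0,0,-30,0,30,0,0,-30,0,30,0,0,-20,0,30,30,-6,0,0,30,45,-9,0,0,30,45,-9,0,0,30,45,-9,0,0,30,45,-9,0,0,30,45,-9,0,0,30,30,-6,0,0,30,0,0,0,-7,30,0,0,0,-7]'

```text
t: 6.48
eef_pos: [0.4443, 0.2741, 0.2618]
tool_rot: [-0.003, 0.613, 0.79, -0.006]
contact_force: [-0.2, -0.4, -4.5]
gripper_width: 0.427
```

```bash
cat > gap.py <<'E'
from h import *
import sys
tag=sys.argv[1]
for n in ['scene','side','wrist']:
    shot(n,n+tag)
o=get_obs();T=toolT(o);print(o['t'],o['eef_pos'].round(4),o['contact_force'].round(2)); print(T[:3,:3].round(3))
ims=[cv2.imread(f'pics/{n}{tag}.png') for n in ('scene','side','wrist')]
a=cv2.resize(ims[0][120:320,290:450],(400,500),interpolation=2); b=cv2.resize(ims[1][80:220,160:280],(400,467),interpolation=2)
b=cv2.copyMakeBorder(b,0,33,0,0,0); cv2.imwrite(f'pics/g{tag}.png',np.hstack([a,b]))
E
python3 gap.py 5
```

```text
6.625 [0.4446 0.2737 0.2621] [-0.53 -0.25 -4.21]
[[-0.241  0.97  -0.011]
 [ 0.97   0.241 -0.005]
 [-0.002 -0.012 -1.   ]]
```

View pics/g5.png

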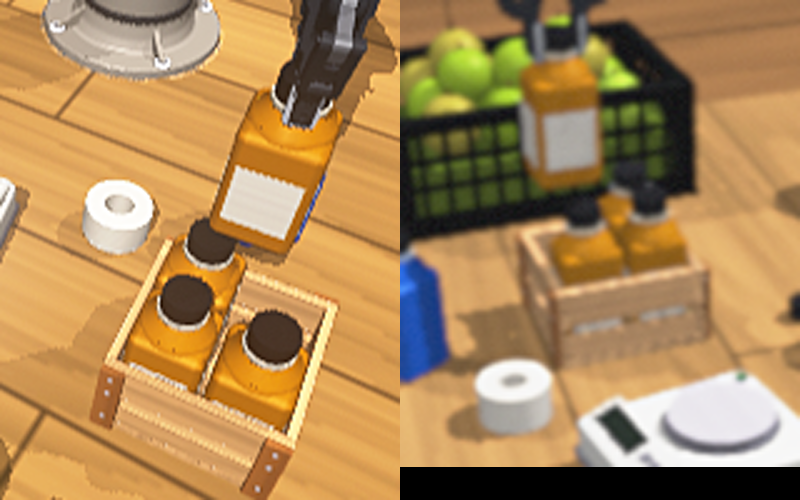

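View pics/wrist5.png

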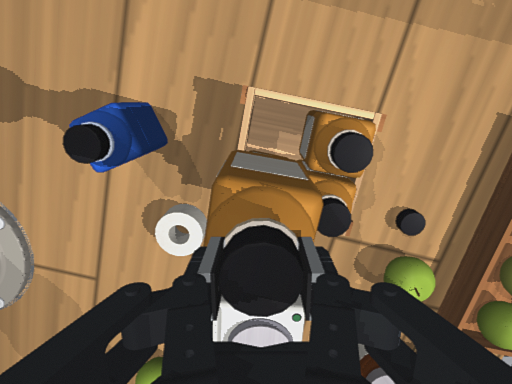

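```bash
cat > fit.py <<'E'
from h import *
import sys
from scipy.optimize import least_squares
def allpts(names,lo,hi):
    r=[]
    for n in names:
        z=np.load(n+'.npz'); P=cloud(z['d'],z['K'],z['W']).reshape(-1,3); I=z['im'].reshape(-1,3).astype(int)
        m=np.all((P>lo)&(P<hi),1); r.append((P[m],I[m]))
    return r
def sdf(Q): # square body signed dist, rounded 64, 8mm
    q=np.abs(Q)-.024; return np.hypot(*np.maximum(q,0).T)+np.minimum(q.max(1),0)-.008
def fitbody(P,c0,yaw0,tilt=True):
    zm=P[:,2].mean()
    def f(p):
        x=P[:,0]-p[0]-p[3]*(P[:,2]-zm); y=P[:,1]-p[1]-p[4]*(P[:,2]-zm)
        c,s=np.cos(p[2]),np.sin(p[2]); r=sdf(np.stack([c*x+s*y,-s*x+c*y],1))
        return np.r_[r, (p[3:]*(.0 if tilt else 100))]
    s=least_squares(f,[*c0,np.radians(yaw0),0,0],loss='soft_l1',f_scale=.0015)
    return s.x,zm,np.median(np.abs(s.fun))
E
python3 - <<'E'
from fit import *
# crate
def walls(names):
    for n,(P,I) in zip(names,allpts(names,[.38,.18,.081],[.6,.40,.089])):
        keep=I[:,0]>60 if n!='' else None
        Q=(P[:,:2]*1000).astype(np.float32); r=cv2.minAreaRect(Q); print(n,r,len(Q))
walls(['scene0','scene5','side5','wrist5'])
c=np.array([.486,.285]); a=np.radians(3.1); Rm=np.array([[np.cos(a),np.sin(a)],[-np.sin(a),np.cos(a)]])
for k in ([453.7,247.9],[522.6,251.4],[520.4,321.4]): print('cap in crate',(Rm@(np.array(k)/1000-c)*1000).round(1))
# neighbours bodies in crate frame between z .09-.112
for n,(P,I) in zip(['scene0','wrist5','scene5','side5'],allpts(['scene0','wrist5','scene5','side5'],[.40,.2,.089],[.57,.37,.112])):
    q=(P[:,:2]-c)@Rm.T*1000
    for nm,mm in (('p2',(q[:,0]>0)&(q[:,1]>3)),('p3',(q[:,0]<0)&(q[:,1]<0)),('p1',(q[:,0]>5)&(q[:,1]<-3))):
        if mm.sum()>20: print(n,nm,mm.sum(),'x',np.percentile(q[mm,0],[2,98]).round(1),'y',np.percentile(q[mm,1],[2,98]).round(1))
# rim in crate frame: inside edges
for n,(P,I) in zip(['scene0','wrist5','scene5'],allpts(['scene0','wrist5','scene5'],[.38,.18,.083],[.6,.40,.089])):
    q=(P[:,:2]-c)@Rm.T*1000
    s=(abs(q[:,1]-30)<30)&(q[:,0]<-60); t=(abs(q[:,0]+30)<30)&(q[:,1]>60)
    for w,i in ((s,0),(t,1)):
        if w.sum()>5: print(n,'wall',i,np.percentile(q[w,i],[2,50,98]).round(1),w.sum())
# held bottle
for names in (['scene5'],['side5'],['wrist5'],['scene5','side5','wrist5']):
    R_=allpts(names,[.37,.20,.19],[.52,.35,.28]); 
    P=np.vstack([p for p,i in R_]);I=np.vstack([i for p,i in R_]); 
    sel=(P[:,2]<.282-.0)&(P[:,2]>.185)&(P[:,2]<.278)
    P=P[sel]
    try:
        x,zm,e=fitbody(P,[.445,.274],3,tilt=len(names)>1 ); print(names,len(P),x[:2].round(4),'yaw',np.degrees(x[2]).round(1),'tilt',np.degrees(x[3:]).round(2),zm.round(3),e.round(4))
    except Exception as ex: print(ex)
E
```

```text
scene0 ((486.1609802246094, 284.89447021484375), (166.90997314453125, 154.2241973876953), 2.9569342136383057) 1210
scene5 ((486.38653564453125, 284.7850341796875), (167.61572265625, 154.36126708984375), 3.2227120399475098) 1205
side5 ((486.4876403808594, 282.9496154785156), (166.3307647705078, 160.92201232910156), 2.854792833328247) 267
wrist5 ((486.736572265625, 285.6903381347656), (166.1671905517578, 153.59991455078125), 3.035632848739624) 1998
cap in crate [-34.3 -35.3]
cap in crate [ 34.7 -35.5]
cap in crate [36.3 34.5]
scene0 p2 297 x [20.8 68.3] y [ 3.6 66. ]
scene0 p3 67 x [-59.   -3.1] y [-66.8  -3.2]
scene0 p1 262 x [17.1 66.7] y [-65.9  -3.4]
wrist5 p2 351 x [ 3.8 58.4] y [ 3.5 66.8]
wrist5 p1 33 x [ 8.4 64.4] y [-9.4 -3. ]
scene5 p2 290 x [27.9 68.2] y [ 3.6 66.1]
scene5 p3 72 x [-59.3  -2.3] y [-66.9  -3.2]
scene5 p1 268 x [21.9 66.7] y [-65.8  -3.4]
side5 p3 147 x [-67.4  -5.2] y [-71.8 -14.3]
side5 p1 110 x [ 6.  61.6] y [-71.5 -42.3]
scene0 wall 0 [-79.2 -71.8 -67.8] 106
scene0 wall 1 [68.8 72.8 76.6] 97
wrist5 wall 0 [-79.1 -72.3 -68.3] 349
wrist5 wall 1 [69.6 73.5 77.3] 406
scene5 wall 0 [-80.8 -71.8 -67.6] 104
scene5 wall 1 [68.9 72.7 76.3] 93
['scene5'] 1275 [0.4421 0.2735] yaw 4.1 tilt [0. 0.] 0.236 0.0006
['side5'] 599 [0.4419 0.2748] yaw 4.8 tilt [0. 0.] 0.235 0.0013
['wrist5'] 2118 [0.4433 0.2745] yaw 3.8 tilt [0. 0.] 0.243 0.0002
['scene5', 'side5', 'wrist5'] 3992 [0.4422 0.2744] yaw 4.1 tilt [1.04 0.39] 0.24 0.0003
```

Call:
apply_moves --increments '[30,20,10,0,0,30,14,7,0,0,30,5,2,0,1,30,0,0,0,0,30,0,0,0,0]'

```text
t: 7.25
eef_pos: [0.4542, 0.3176, 0.2607]
tool_rot: [-0.003, 0.626, 0.78, -0.006]
contact_force: [-0.1, -0.0, -4.4]
gripper_width: 0.427
```

```bash
python3 gap.py 6; cat > heldfit.py <<'E'
from fit import *
t=sys.argv[1]; o=get_obs(); p=o['eef_pos']; b=p[2]-.083
for names in (['scene'],['wrist'],['scene','side','wrist']):
    R_=allpts([n+t for n in names],[p[0]-.075,p[1]-.075,max(b+.008,.163)],[p[0]+.075,p[1]+.075,b+.1]); P=np.vstack([q for q,i in R_])
    x,zm,e=fitbody(P,p[:2],3,tilt=len(names)>1); print(names,len(P),x[:2].round(4),'yaw',np.degrees(x[2]).round(1),'tilt',np.degrees(x[3:]).round(2),zm.round(3),e.round(4),'base est',(x[:2]+x[3:]*(b-zm)).round(4),b.round(4))
    print(' lowest',[np.percentile(q[:,2],1).round(4) for q,i in R_])
E
python3 heldfit.py 6
```

```text
7.4 [0.4542 0.3175 0.2608] [-0.56 -0.09 -4.18]
[[-0.217  0.976 -0.012]
 [ 0.976  0.217 -0.006]
 [-0.003 -0.013 -1.   ]]
['scene'] 1462 [0.452  0.3172] yaw 2.2 tilt [0. 0.] 0.235 0.0007 base est [0.452  0.3172] 0.1778
 lowest [np.float64(0.1865)]
['wrist'] 2189 [0.4532 0.318 ] yaw 2.1 tilt [0. 0.] 0.242 0.0002 base est [0.4532 0.318 ] 0.1778
 lowest [np.float64(0.1879)]
['scene', 'side', 'wrist'] 4246 [0.4521 0.3179] yaw 2.3 tilt [1.1  0.49] 0.238 0.0003 base est [0.4509 0.3174] 0.1778
 lowest [np.float64(0.1865), np.float64(0.1872), np.float64(0.1879)]
```

View pics/g6.png

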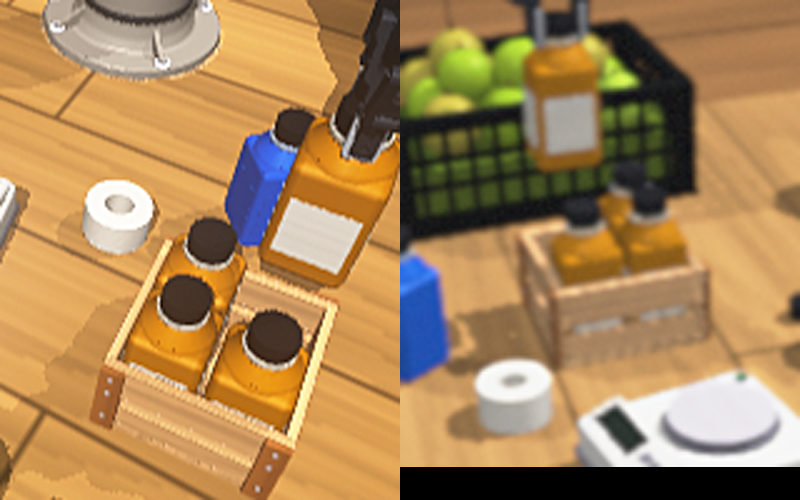

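Call:
apply_moves --increments '[30,0,0,20,0,30,0,0,25,0,30,0,1,20,0,30,0,0,8,0,30,0,0,0,0]'

```text
t: 8.02
eef_pos: [0.4557, 0.3161, 0.1877]
tool_rot: [-0.002, 0.627, 0.779, -0.005]
contact_force: [0.6, 0.3, -3.6]
gripper_width: 0.427
```

```bash
python3 gap.py 7;python3 heldfit.py 7
```

```text
8.175 [0.4562 0.3168 0.1887] [-0.76 -0.05 -3.87]
[[-0.214  0.977 -0.008]
 [ 0.977  0.214 -0.004]
 [-0.002 -0.008 -1.   ]]
['scene'] 594 [0.4538 0.3159] yaw 1.9 tilt [0. 0.] 0.185 0.0005 base est [0.4538 0.3159] 0.1057
 lowest [np.float64(0.1637)]
['wrist'] 1401 [0.4554 0.3173] yaw 2.0 tilt [ 0. -0.] 0.187 0.0001 base est [0.4554 0.3173] 0.1057
 lowest [np.float64(0.1636)]
['scene', 'side', 'wrist'] 2259 [0.4539 0.3172] yaw 2.1 tilt [ 0.54 -0.06] 0.186 0.0003 base est [0.4532 0.3172] 0.1057
 lowest [np.float64(0.1637), np.float64(0.1637), np.float64(0.1636)]
```

View pics/g7.png

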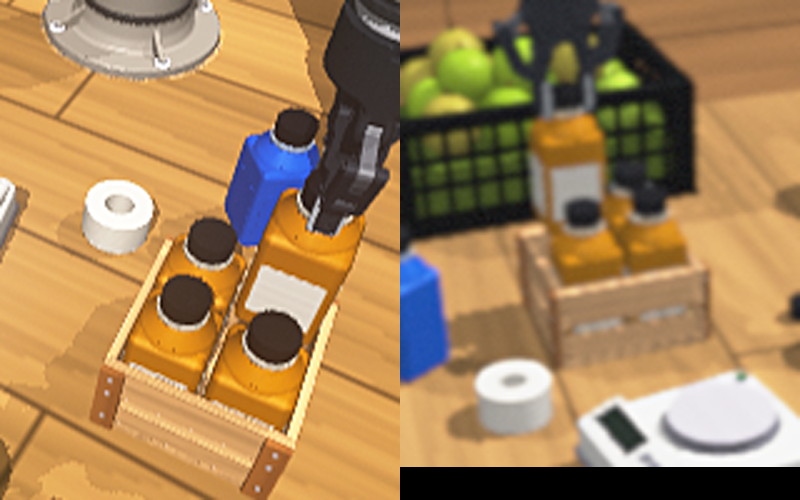

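View pics/wrist7.png

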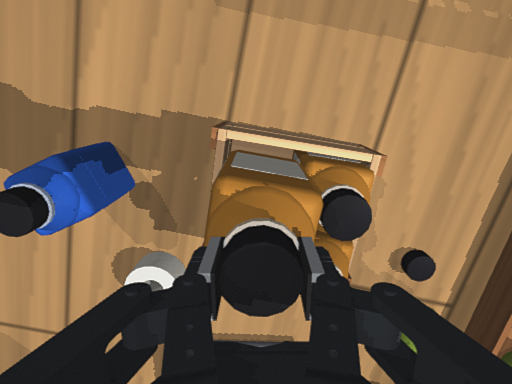

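Call:
apply_moves --increments '[30,0,-2,5,0,30,0,0,15,0,30,0,0,15,0,30,0,0,5,0,30,0,0,0,0]'

```text
t: 8.8
eef_pos: [0.4539, 0.3164, 0.1463]
tool_rot: [-0.002, 0.627, 0.779, -0.003]
contact_force: [0.0, 0.6, -4.1]
gripper_width: 0.424
```

```bash
python3 gap.py 8
```

```text
8.95 [0.4545 0.3169 0.1473] [-0.69  0.22 -3.28]
[[-0.214  0.977 -0.006]
 [ 0.977  0.214 -0.002]
 [-0.001 -0.006 -1.   ]]
```

View pics/g8.png

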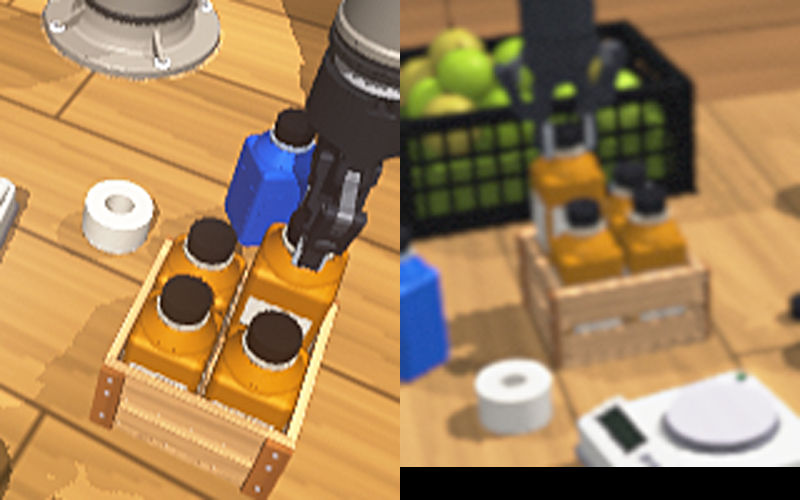

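Call:
apply_moves --increments '[30,0,0,15,0,30,0,0,15,0,30,0,0,12,0,30,0,0,0,0]'

```text
t: 9.45
eef_pos: [0.4542, 0.3167, 0.1023]
tool_rot: [-0.002, 0.627, 0.779, -0.003]
contact_force: [0.0, -0.1, -4.0]
gripper_width: 0.425
```

Call:
apply_moves --increments '[30,0,0,5,0,30,0,0,4,0]'

```text
t: 9.7
eef_pos: [0.4546, 0.3171, 0.0932]
tool_rot: [-0.001, 0.627, 0.779, -0.002]
contact_force: [0.2, -0.1, -3.7]
gripper_width: 0.424
```

Call:
apply_moves --increments '[30,0,0,3,0,30,0,0,0,0]'

```text
t: 9.95
eef_pos: [0.4551, 0.3178, 0.0916]
tool_rot: [-0.001, 0.627, 0.779, -0.001]
contact_force: [1.1, 0.0, -3.4]
gripper_width: 0.427
```

Call:
apply_moves --increments '[30,0,-1,2,0,30,0,0,1,0,30,0,0,0,0]'

```text
t: 10.32
eef_pos: [0.4552, 0.3184, 0.0914]
tool_rot: [-0.001, 0.627, 0.779, 0.0]
contact_force: [-0.6, 0.4, -4.4]
gripper_width: 0.428
```

Call:
apply_moves --increments '[30,-1,-1,4,0,30,0,0,3,0]'

```text
t: 10.58
eef_pos: [0.4557, 0.3198, 0.0911]
tool_rot: [-0.0, 0.627, 0.779, 0.003]
contact_force: [-10.0, -7.6, 28.5]
gripper_width: 0.422
```

```bash
python3 gap.py 9
```

```text
10.725 [0.4557 0.3196 0.091 ] [-9.34 -7.19 27.77]
[[-0.213  0.977  0.003]
 [ 0.977  0.213  0.004]
 [ 0.003  0.004 -1.   ]]
```

View pics/g9.png

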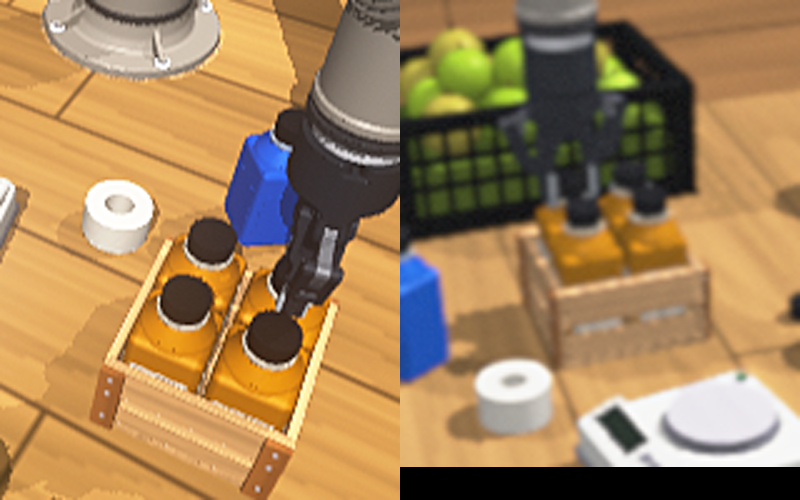

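On the floor (28 N, base at about 8 mm). I relieve the load and release in small steps.

Call:
apply_moves --increments '[36,0,0,-2,0,50,0,0,0,0,50,0,0,0,0,50,0,0,0,0]'

```text
t: 11.22
eef_pos: [0.4568, 0.3204, 0.0936]
tool_rot: [0.0, 0.627, 0.779, 0.004]
contact_force: [0.1, -0.7, -0.3]
gripper_width: 0.586
```

Call:
apply_moves --increments '[50,0,0,-20,0,50,0,0,-35,0,50,0,0,-45,0,50,0,0,-50,0,50,0,0,-20,0,50,0,0,0,7]'

```text
t: 11.98
eef_pos: [0.4559, 0.3192, 0.2674]
tool_rot: [-0.001, 0.675, 0.738, 0.003]
contact_force: [0.8, 0.1, 0.3]
gripper_width: 0.583
```

```bash
python3 gap.py 10
```

```text
12.125 [0.455  0.3185 0.2653] [-0.27  0.33 -0.97]
[[-0.095  0.995  0.001]
 [ 0.995  0.095  0.003]
 [ 0.003  0.001 -1.   ]]
```

View pics/g10.png

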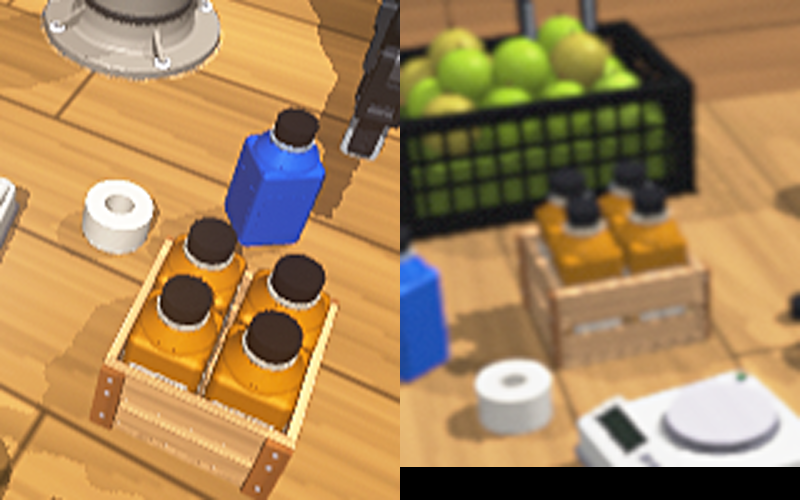

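View pics/wrist10.png

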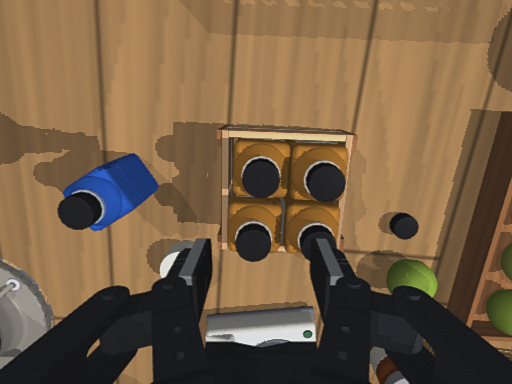

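The bottle is in the crate and all four caps stand level. Next, over to the lying bottle.

Call:
apply_moves --increments '[50,-30,-2,0,0,50,-52,-3,0,0,50,-55,-3,0,0,50,-55,-3,0,0,50,-55,-3,0,0,50,-55,-3,0,0,50,-55,-3,0,0,50,-55,-3,0,0,50,-55,-3,0,0,50,-55,-3,0,0,50,-40,-3,0,0,50,0,0,0,-10]'

```text
t: 13.62
eef_pos: [0.4822, -0.2612, 0.2553]
tool_rot: [-0.005, 0.589, 0.808, -0.003]
contact_force: [-1.7, 0.3, 0.0]
gripper_width: 0.585
```

Call:
apply_moves --increments '[50,0,0,0,-10,50,0,0,0,-10,50,0,0,0,-10,50,0,0,0,-10,50,0,0,0,-5,50,0,0,0,0]'

```text
t: 14.38
eef_pos: [0.4794, -0.2613, 0.2497]
tool_rot: [-0.011, 0.215, 0.977, -0.001]
contact_force: [0.7, 0.2, 0.3]
gripper_width: 0.589
```

```bash
cat > look.py <<'E'
from h import *
import sys
t=sys.argv[1]
for n in ['scene','side','wrist']: shot(n,n+t)
o=get_obs();print(o['t'],o['eef_pos'].round(4),o['contact_force'].round(2),o['gripper_width'].round(3),'q',o['q'].round(2)); print(toolT(o)[:3,:3].round(3))
a=cv2.imread(f'pics/scene{t}.png')[90:290,60:300]; b=cv2.imread(f'pics/side{t}.png')[150:350,180:420]
cv2.imwrite(f'pics/l{t}.png',np.hstack([cv2.resize(x,(400,333),interpolation=2) for x in (a,b)]))
E
python3 look.py 11
```

```text
Traceback (most recent call last):
  File "look.py", line 5, in <module>
    o=get_obs();print(o['t'],o['eef_pos'].round(4),o['contact_force'].round(2),o['gripper_width'].round(3),'q',o['q'].round(2)); print(toolT(o)[:3,:3].round(3))
                                                                               ^^^^^^^^^^^^^^^^^^^^^^^^
AttributeError: 'float' object has no attribute 'round'
```

View pics/wrist11.png

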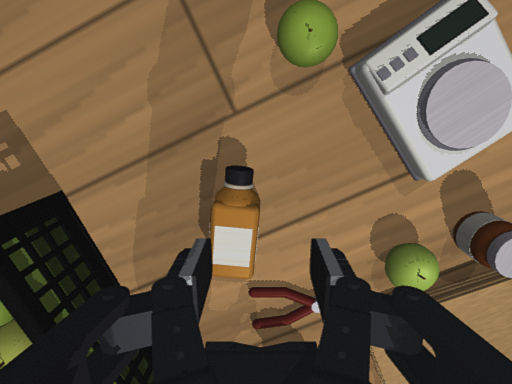

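```bash
sed -i "s/o\['gripper_width'\].round(3)/round(float(o['gripper_width']),3)/" look.py; python3 look.py 12; cat > lying.py <<'E'
from fit import *
t=sys.argv[1]
for n in ['scene','side','wrist']:
    (P,I),=allpts([n+t],[.40,-.43,.008],[.64,-.22,.070])
    b=I[:,0];r=I[:,2]
    T=P[(P[:,2]>.061)]
    rr=cv2.minAreaRect((T[:,:2]*1000).astype(np.float32)); print(n,'top',rr,np.median(T[:,2]).round(4))
    for ang in (-29,-30,-31,-32,-33):
        a=np.radians(ang); v=P@[-np.sin(a),np.cos(a),0]; u=P@[np.cos(a),np.sin(a),0]; tv=T@[-np.sin(a),np.cos(a),0]
        h=np.histogram(tv,np.arange(tv.min(),tv.max()+.001,.001))[0]
        # cap: dark, u near end
        c=(I.max(1)<70)&(u<u.min()+.03)
        print(ang,'u',np.percentile(u,[.3,99.7]).round(4),'top v',np.percentile(tv,[.5,99.5]).round(4),(np.percentile(tv,99.5)-np.percentile(tv,.5)).round(4),'cap v',np.percentile(v[c],[2,98]).round(4),'capu',np.percentile(u[c],[2,98]).round(4),'cap ztop',P[c,2].max().round(4),'dz',c.sum())
E
python3 lying.py 12
```

```text
14.675 [ 0.4798 -0.2614  0.2504] [ 0.68  0.   -0.86] 0.588 q [ 0.32  0.22  0.08  1.78 -0.01  1.15  1.53]
[[-0.907  0.421 -0.021]
 [ 0.422  0.907  0.003]
 [ 0.02  -0.006 -1.   ]]
scene top ((550.503173828125, -336.55364990234375), (63.31024932861328, 111.96524047851562), 58.292762756347656) 0.0642
-29 u [0.5534 0.7021] top v [-0.0579  0.0041] 0.062 cap v [-0.0283 -0.0069] capu [0.5553 0.5714] cap ztop 0.0526 dz 34
-30 u [0.5535 0.7023] top v [-0.0461  0.0147] 0.0609 cap v [-0.0184  0.0029] capu [0.5554 0.5715] cap ztop 0.0526 dz 34
-31 u [0.5535 0.7024] top v [-0.035  0.026] 0.061 cap v [-0.0085  0.0127] capu [0.5553 0.5715] cap ztop 0.0526 dz 34
-32 u [0.5535 0.7021] top v [-0.0231  0.0373] 0.0604 cap v [0.0014 0.0226] capu [0.555  0.5714] cap ztop 0.0526 dz 34
-33 u [0.5532 0.7016] top v [-0.0123  0.049 ] 0.0614 cap v [0.0113 0.0325] capu [0.5546 0.571 ] cap ztop 0.0526 dz 34
side top ((551.889404296875, -340.0942077636719), (62.424991607666016, 107.93804931640625), 59.25031280517578) 0.0631
-29 u [0.5536 0.7022] top v [-0.0602  0.0003] 0.0606 cap v [-0.0465 -0.0234] capu [0.558  0.
[... 531 characters left out ...]
5625, -336.93353271484375), (61.133522033691406, 112.31138610839844), 59.97484588623047) 0.0647
-29 u [0.5528 0.6999] top v [-0.0568  0.0025] 0.0593 cap v [-0.0431 -0.0078] capu [0.5528 0.5722] cap ztop 0.0532 dz 515
-30 u [0.5533 0.7004] top v [-0.046   0.0134] 0.0594 cap v [-0.0332  0.0021] capu [0.5533 0.5726] cap ztop 0.0532 dz 516
-31 u [0.5535 0.7006] top v [-0.0351  0.0247] 0.0598 cap v [-0.0233  0.0119] capu [0.5535 0.5728] cap ztop 0.0532 dz 516
-32 u [0.5534 0.7006] top v [-0.0242  0.0363] 0.0605 cap v [-0.0135  0.0218] capu [0.5533 0.5728] cap ztop 0.0532 dz 516
-33 u [0.5531 0.7002] top v [-0.0133  0.048 ] 0.0612 cap v [-0.0038  0.0316] capu [0.553  0.5727] cap ztop 0.0532 dz 516
```

View pics/l12.png

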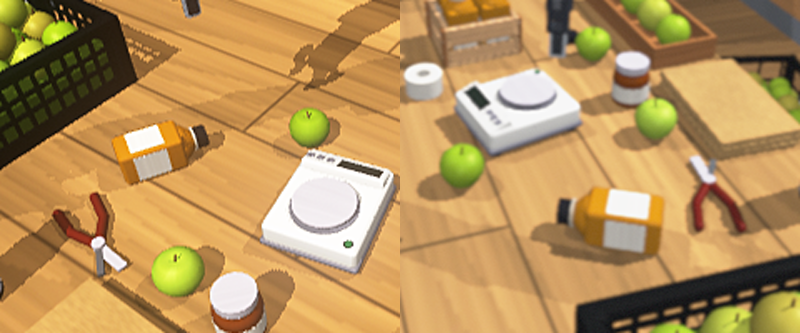

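Call:
apply_moves --increments '[50,0,0,0,5.6,50,-8,-16,0,0,50,-7,-13,20,0,50,0,0,35,0,50,0,0,40,0,50,0,0,40,0,50,0,0,25,0,50,0,0,10,0,50,0,0,0,0]'

```text
t: 15.8
eef_pos: [0.4746, -0.3061, 0.0774]
tool_rot: [-0.008, 0.261, 0.965, -0.004]
contact_force: [0.8, 0.0, -0.0]
gripper_width: 0.584
```

```bash
cat > tgt.py <<'E'
from h import *
import sys
p=np.array([float(x) for x in sys.argv[1:4]]); o=get_obs(); T=toolT(o)
print(o['eef_pos'].round(4),'jaw ang',np.degrees(np.arctan2(T[1,1],T[0,1])).round(2),'tilt',T[:3,2].round(3),'delta tool mm',(T[:3,:3].T@(p-T[:3,3])*1000).round(1),'q',o['q'].round(2))
E
python3 tgt.py .4779 -.2940 -.028
```

```text
[ 0.4746 -0.3061  0.0774] jaw ang 59.74 tilt [-0.017 -0.004 -1.   ] delta tool mm [  1.9  13.4 105.3] q [ 0.38  0.44  0.1   1.92 -0.04  0.8   1.54]
```

Call:
apply_moves --increments '[50,2,13,0,0,50,0,0,25,0,50,0,0,20,0,50,0,0,5,0,50,0,0,0,0]'

```text
t: 16.42
eef_pos: [0.4856, -0.2929, 0.0324]
tool_rot: [-0.002, 0.259, 0.966, -0.004]
contact_force: [0.1, -1.0, -0.4]
gripper_width: 0.585
```

```bash
python3 tgt.py .4779 -.2940 -.028; python3 look.py 13
```

```text
[ 0.4856 -0.2929  0.0324] jaw ang 59.96 tilt [-0.006 -0.007 -1.   ] delta tool mm [ 6.  -4.3 60.4] q [ 0.36  0.51  0.08  1.95 -0.05  0.69  1.52]
16.575 [ 0.4856 -0.2934  0.0326] [ 0.29 -0.79 -0.43] 0.582 q [ 0.36  0.51  0.08  1.95 -0.05  0.69  1.52]
[[-0.865  0.501 -0.005]
 [ 0.501  0.865 -0.008]
 [ 0.001 -0.009 -1.   ]]
```

View pics/wrist13.png

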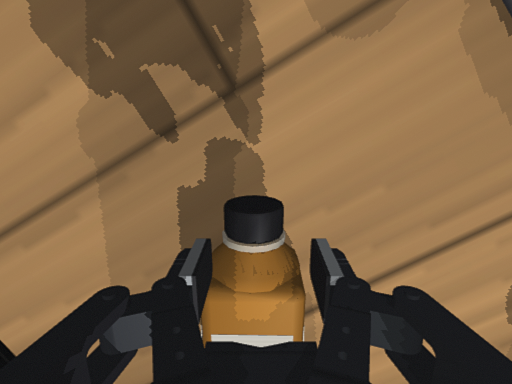

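View pics/l13.png

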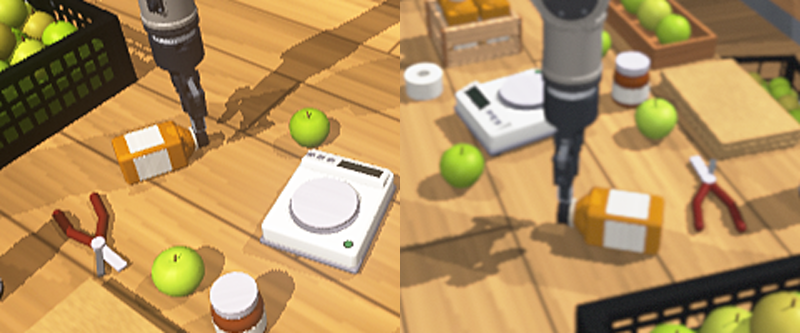

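Call:
apply_moves --increments '[52,6,-4,0,0,52,0,0,12,0,52,0,0,3,0,52,0,0,0,0]'

```text
t: 17.08
eef_pos: [0.4779, -0.2945, 0.0174]
tool_rot: [-0.001, 0.26, 0.966, -0.005]
contact_force: [0.5, 0.7, -0.2]
gripper_width: 0.607
```

```bash
python3 tgt.py .4779 -.2940 -.028
```

```text
[ 0.4779 -0.2945  0.0174] jaw ang 59.89 tilt [-0.004 -0.008 -1.   ] delta tool mm [ 0.2  0.9 45.4] q [ 0.37  0.52  0.08  1.97 -0.05  0.65  1.53]
```

Call:
apply_moves --increments '[52,0,1,15,0,52,0,0,15,0,52,0,0,9,0,52,0,0,4,0,52,0,0,0,0]'

```text
t: 17.7
eef_pos: [0.4778, -0.2935, -0.0296]
tool_rot: [-0.002, 0.26, 0.966, -0.004]
contact_force: [0.1, -1.0, -0.1]
gripper_width: 0.609
```

```bash
python3 tgt.py .4779 -.2940 -.028;  python3 look.py 14; python3 - <<'E'
from h import *
for n in ['scene14','side14','wrist14']:
    z=np.load(n+'.npz'); P=cloud(z['d'],z['K'],z['W']).reshape(-1,3); I=z['im'].reshape(-1,3)
    m=np.all((P>[.41,-.36,.004])&(P<[.54,-.22,.05]),1)&(I.max(1)<110); Q=P[m]
    a=np.radians(59.5); w=Q@[np.cos(a),np.sin(a),0]-(np.array([.4779,-.2940])@[np.cos(a),np.sin(a)])
    f=np.abs(w)>.024; print(n,len(Q),f.sum(),np.sort(Q[f,2])[[2,8,20]].round(4) if f.sum()>20 else '')
E
```

```text
[ 0.4778 -0.2935 -0.0296] jaw ang 59.91 tilt [-0.006 -0.007 -1.   ] delta tool mm [-0.3 -0.4 -1.6] q [ 0.38  0.6   0.07  1.98 -0.06  0.56  1.53]
17.85 [ 0.4784 -0.2938 -0.0289] [ 0.12 -0.47 -0.52] 0.611 q [ 0.38  0.6   0.07  1.98 -0.06  0.56  1.53]
[[-0.865  0.501 -0.004]
 [ 0.501  0.865 -0.008]
 [-0.    -0.009 -1.   ]]
scene14 82 56 [0.0136 0.0205 0.0286]
side14 54 48 [0.0202 0.0246 0.0301]
wrist14 9374 3713 [0.0051 0.0061 0.0077]
```

View pics/wrist14.png

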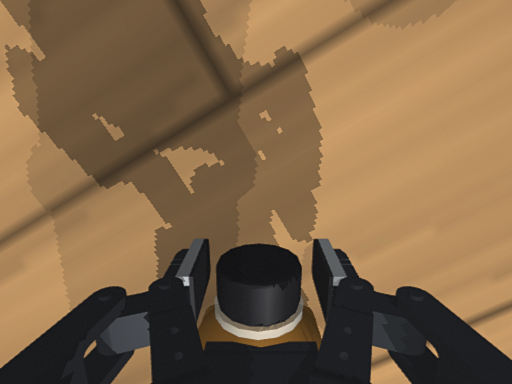

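View pics/l14.png

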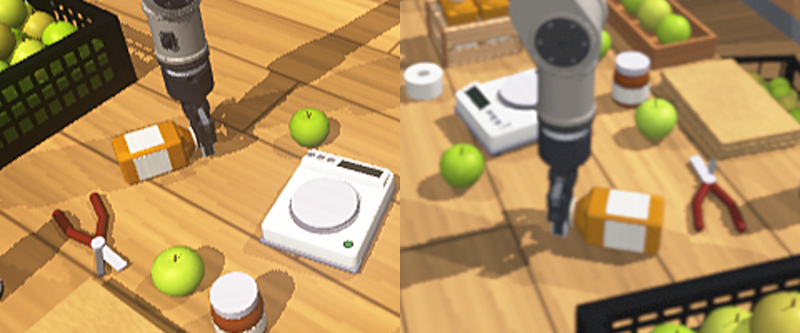

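Call:
apply_moves --increments '[30,0,0,0,0,30,0,0,0,0,30,0,0,0,0,30,0,0,0,0]' --squeeze 22

```text
t: 18.35
eef_pos: [0.4787, -0.294, -0.0282]
tool_rot: [-0.001, 0.26, 0.966, -0.005]
contact_force: [0.1, -0.6, -2.2]
gripper_width: 0.441
```

Call:
apply_moves --increments '[30,0,0,-10,0,30,0,0,-10,0,30,0,0,-10,0,30,0,0,0,0]'

```text
t: 18.85
eef_pos: [0.4785, -0.2936, 0.0041]
tool_rot: [-0.001, 0.26, 0.966, -0.005]
contact_force: [1.0, -0.1, -3.1]
gripper_width: 0.434
```

```bash
python3 look.py 15
```

```text
19.0 [ 0.478  -0.2934  0.003 ] [-0.13 -0.14 -2.43] 0.437 q [ 0.37  0.54  0.08  1.98 -0.05  0.63  1.53]
[[-0.865  0.502 -0.005]
 [ 0.502  0.865 -0.008]
 [ 0.    -0.009 -1.   ]]
```

View pics/l15.png

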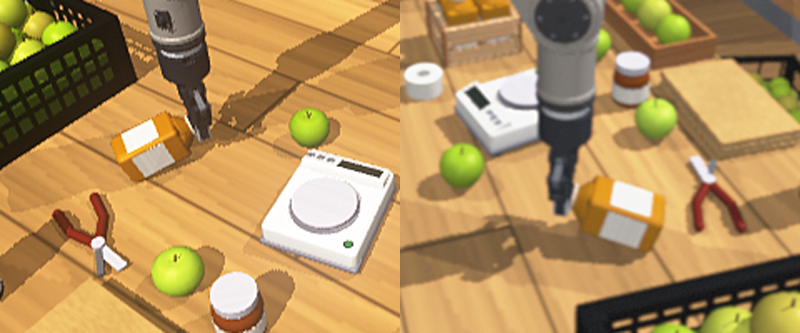

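The bottle is pivoting in the pads, with its base edge still on the bench. I continue up.

Call:
apply_moves --increments '[30,0,0,-10,0,30,0,0,-10,0,30,0,0,-10,0,30,0,0,-10,0,30,0,0,0,0]'

```text
t: 19.62
eef_pos: [0.4778, -0.2927, 0.0457]
tool_rot: [-0.002, 0.26, 0.966, -0.004]
contact_force: [-0.7, 0.6, -1.9]
gripper_width: 0.436
```

```bash
python3 look.py 16
```

```text
19.775 [ 0.4768 -0.2922  0.0445] [-3.32  1.64  1.91] 0.436 q [ 0.37  0.48  0.09  1.96 -0.05  0.71  1.52]
[[-0.865  0.501 -0.008]
 [ 0.501  0.865 -0.006]
 [ 0.004 -0.009 -1.   ]]
```

View pics/l16.png

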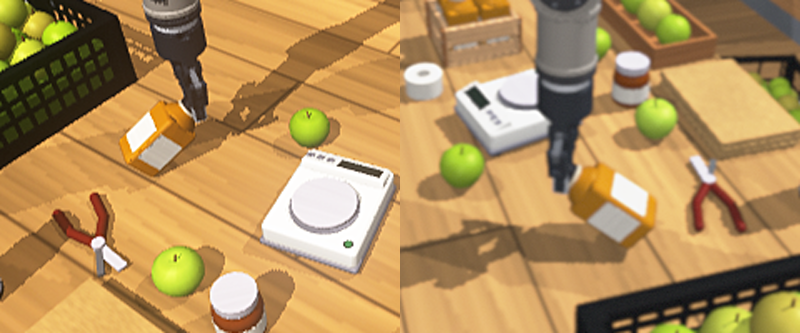

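Call:
apply_moves --increments '[30,0,0,-10,0,30,0,0,-10,0,30,0,0,-10,0,30,0,0,-10,0,30,0,0,-10,0,30,0,0,0,0,30,0,0,0,0]'

```text
t: 20.65
eef_pos: [0.477, -0.2918, 0.0973]
tool_rot: [-0.003, 0.26, 0.966, -0.004]
contact_force: [0.1, 0.6, -4.7]
gripper_width: 0.434
```

```bash
python3 look.py 17
```

```text
20.8 [ 0.477  -0.2918  0.0971] [-0.16 -0.76 -4.47] 0.436 q [ 0.36  0.4   0.09  1.93 -0.04  0.82  1.51]
[[-0.865  0.501 -0.009]
 [ 0.501  0.865 -0.006]
 [ 0.004 -0.01  -1.   ]]
```

View pics/l17.png

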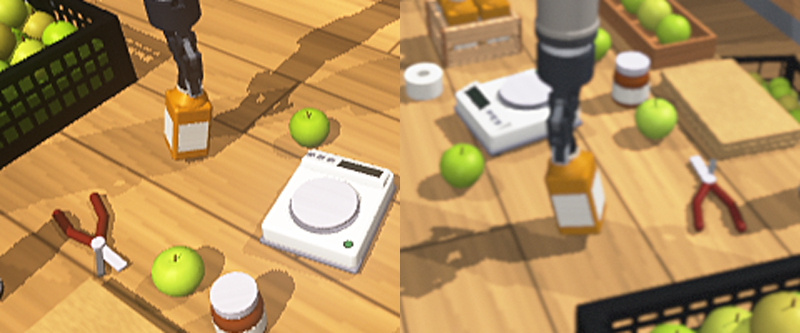

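```bash
sed 's/max(b+.008,.163)/b+.012/; s/p\[:2\],3,/p[:2],float(sys.argv[2]),/' heldfit.py > hf2.py; python3 hf2.py 17 60
```

```text
['scene'] 717 [ 0.4924 -0.3025] yaw 58.5 tilt [-0.  0.] 0.073 0.0013 base est [ 0.4924 -0.3025] 0.0141
 lowest [np.float64(0.0277)]
['wrist'] 1254 [ 0.4873 -0.2978] yaw 59.3 tilt [-0.  0.] 0.1 0.0014 base est [ 0.4873 -0.2978] 0.0141
 lowest [np.float64(0.0385)]
['scene', 'side', 'wrist'] 2965 [ 0.4908 -0.3004] yaw 59.2 tilt [-10.17   6.45] 0.084 0.001 base est [ 0.5032 -0.3083] 0.0141
 lowest [np.float64(0.0277), np.float64(0.0271), np.float64(0.0385)]
```

Call:
apply_moves --increments '[30,0,0,5,0,30,0,0,5,0,30,0,0,0,0]'

```text
t: 21.18
eef_pos: [0.4789, -0.2933, 0.0881]
tool_rot: [-0.001, 0.26, 0.966, -0.005]
contact_force: [-0.5, 0.3, -1.6]
gripper_width: 0.439
```

The bottle hangs 12° off vertical with its low edge touching. I slide the cap over the base so that the base comes flat.

Call:
apply_moves --increments '[30,-8,0,2,0,30,-8,0,1,0,30,-8,0,1,0,30,-6,0,1,0,30,0,0,0,0]'

```text
t: 21.8
eef_pos: [0.5073, -0.3103, 0.0843]
tool_rot: [-0.0, 0.26, 0.966, -0.005]
contact_force: [-2.3, 1.4, 5.0]
gripper_width: 0.438
```

```bash
python3 look.py 18; python3 hf2.py 18 60
```

```text
21.95 [ 0.5069 -0.3101  0.0842] [-1.76  1.22  3.09] 0.432 q [ 0.37  0.47  0.09  1.86 -0.04  0.82  1.52]
[[-0.865  0.502 -0.003]
 [ 0.502  0.865 -0.009]
 [-0.002 -0.01  -1.   ]]
['scene'] 602 [ 0.504  -0.3098] yaw 59.6 tilt [0. 0.] 0.059 0.0008 base est [ 0.504  -0.3098] 0.0012
 lowest [np.float64(0.0141)]
['wrist'] 2280 [ 0.5052 -0.3088] yaw 59.4 tilt [ 0. -0.] 0.067 0.0003 base est [ 0.5052 -0.3088] 0.0012
 lowest [np.float64(0.0145)]
['scene', 'side', 'wrist'] 3720 [ 0.5049 -0.3092] yaw 59.5 tilt [ 0.67 -0.1 ] 0.064 0.0003 base est [ 0.5042 -0.3091] 0.0012
 lowest [np.float64(0.0141), np.float64(0.014), np.float64(0.0145)]
```

View pics/l18.png

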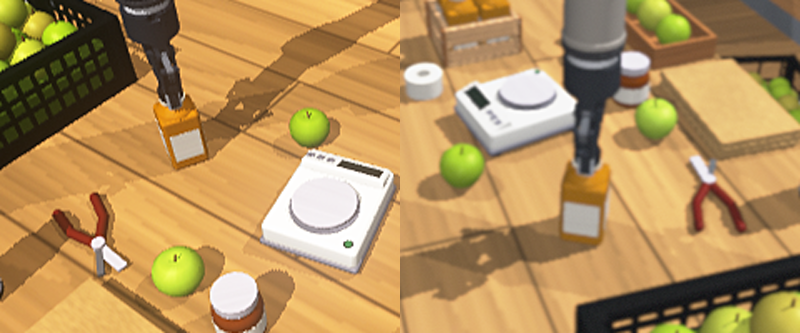

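Upright within 0.7°. I firm the grip, and measure the empty pan from earlier unobstructed views.

Call:
apply_moves --increments '[30,0,0,0,0,30,0,0,0,0,30,0,0,-10,0,30,0,0,-20,0,30,0,0,-30,0,30,0,0,-35,0,30,0,0,-20,0,30,0,0,0,0]' --squeeze 60

```text
t: 22.95
eef_pos: [0.5058, -0.3071, 0.2]
tool_rot: [-0.003, 0.259, 0.966, -0.004]
contact_force: [0.1, -0.1, -5.2]
gripper_width: 0.427
```

```bash
python3 - <<'E'
from fit import *
for n in ['scene12','side12','wrist12','scene17','scene10','wrist10']:
    (P,I),=allpts([n],[.44,-.08,.0635],[.59,.06,.0685])
    if len(P)<50: continue
    d=np.hypot(P[:,0]-.5135,P[:,1]+.014); Q=P[d<.053]
    z0=np.median(Q[:,2])
    c,r=cv2.minEnclosingCircle((Q[:,:2]*1000).astype(np.float32)); print(n,np.round(c,1),round(r,1),z0.round(4),len(Q),'mean',Q[:,:2].mean(0).round(4))
E
python3 look.py 19; python3 hf2.py 19 60; python3 tgt.py .5155 -.015 .2
```

```text
scene12 [512.  -13.7] 50.3 0.0657 920 mean [ 0.5138 -0.0133]
side12 [512.7 -16.4] 49.8 0.065 384 mean [ 0.5115 -0.0174]
wrist12 [513.1 -14.5] 49.6 0.0661 5892 mean [ 0.5117 -0.0143]
scene17 [512.1 -13.9] 49.4 0.0658 914 mean [ 0.5142 -0.0133]
scene10 [512.3 -14.9] 49.3 0.0658 906 mean [ 0.5138 -0.0134]
23.1 [ 0.5041 -0.3063  0.1973] [-0.35 -0.38 -4.7 ] 0.425 q [ 0.35  0.34  0.11  1.76 -0.03  1.06  1.51]
[[-0.865  0.501 -0.012]
 [ 0.501  0.865 -0.005]
 [ 0.008 -0.01  -1.   ]]
['scene'] 789 [ 0.5037 -0.3072] yaw 59.4 tilt [0. 0.] 0.172 0.0008 base est [ 0.5037 -0.3072] 0.1143
 lowest [np.float64(0.1273)]
['wrist'] 2156 [ 0.5035 -0.3056] yaw 59.5 tilt [ 0. -0.] 0.18 0.0002 base est [ 0.5035 -0.3056] 0.1143
 lowest [np.float64(0.1273)]
['scene', 'side', 'wrist'] 3935 [ 0.5033 -0.306 ] yaw 59.5 tilt [0.42 0.16] 0.176 0.0003 base est [ 0.5028 -0.3062] 0.1143
 lowest [np.float64(0.1273), np.float64(0.1274), np.float64(0.1273)]
[ 0.5041 -0.3063  0.1973] jaw ang 59.94 tilt [-0.012 -0.005 -1.   ] delta tool mm [136.  257.8  -4.2] q [ 0.35  0.34  0.11  1.76 -0.03  1.06  1.51]
```

View pics/l19.png

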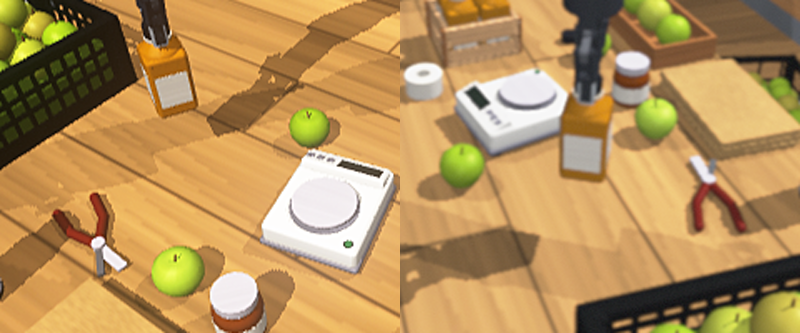

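Call:
apply_moves --increments '[30,10,19,0,0,30,17,32,0,0,30,18,34,0,0,30,18,34,0,0,30,18,34,0,0,30,18,34,0,0,30,16,30,0,0,30,10,19,0,0,30,6,12,0,0,30,0,0,0,0,30,0,0,0,0]'

```text
t: 24.48
eef_pos: [0.507, -0.0187, 0.1819]
tool_rot: [-0.016, 0.261, 0.965, -0.006]
contact_force: [-0.7, -0.2, -5.4]
gripper_width: 0.423
```

```bash
python3 look.py 20; python3 hf2.py 20 60
```

```text
24.625 [ 0.5072 -0.0185  0.1822] [ 0.54  0.32 -4.16] 0.424 q [-0.05  0.24 -0.05  1.93  0.01  1.01  0.94]
[[-0.863  0.504 -0.034]
 [ 0.504  0.864 -0.003]
 [ 0.028 -0.02  -0.999]]
['scene'] 943 [ 0.5046 -0.0188] yaw 59.4 tilt [0. 0.] 0.158 0.0006 base est [ 0.5046 -0.0188] 0.0992
 lowest [np.float64(0.1124)]
['wrist'] 2145 [ 0.5058 -0.0179] yaw 59.1 tilt [ 0. -0.] 0.165 0.0006 base est [ 0.5058 -0.0179] 0.0992
 lowest [np.float64(0.1128)]
['scene', 'side', 'wrist'] 3829 [ 0.5052 -0.0186] yaw 59.3 tilt [1.76 0.13] 0.162 0.0003 base est [ 0.5033 -0.0187] 0.0992
 lowest [np.float64(0.1124), np.float64(0.1127), np.float64(0.1128)]
```

Call:
apply_moves --increments '[30,-3,4,0,0,30,-3,4,5,0,30,0,0,5,0,30,0,0,4,0,30,0,0,0,0]'

```text
t: 25.25
eef_pos: [0.5166, -0.0157, 0.1666]
tool_rot: [-0.016, 0.262, 0.965, -0.006]
contact_force: [0.2, -0.6, -5.1]
gripper_width: 0.425
```

```bash
python3 look.py 21; python3 hf2.py 21 60
```

```text
25.4 [ 0.5171 -0.0156  0.1672] [ 0.04  0.54 -4.73] 0.428 q [-0.05  0.27 -0.05  1.93  0.02  0.98  0.93]
[[-0.862  0.505 -0.033]
 [ 0.506  0.863 -0.004]
 [ 0.027 -0.02  -0.999]]
['scene'] 903 [ 0.514  -0.0158] yaw 59.1 tilt [0. 0.] 0.143 0.0006 base est [ 0.514  -0.0158] 0.0842
 lowest [np.float64(0.0972)]
['wrist'] 2168 [ 0.5157 -0.0149] yaw 59.0 tilt [ 0. -0.] 0.15 0.0006 base est [ 0.5157 -0.0149] 0.0842
 lowest [np.float64(0.0976)]
['scene', 'side', 'wrist'] 3770 [ 0.515  -0.0156] yaw 59.2 tilt [1.83 0.23] 0.147 0.0003 base est [ 0.513  -0.0159] 0.0842
 lowest [np.float64(0.0972), np.float64(0.0973), np.float64(0.0976)]
```

View pics/l21.png

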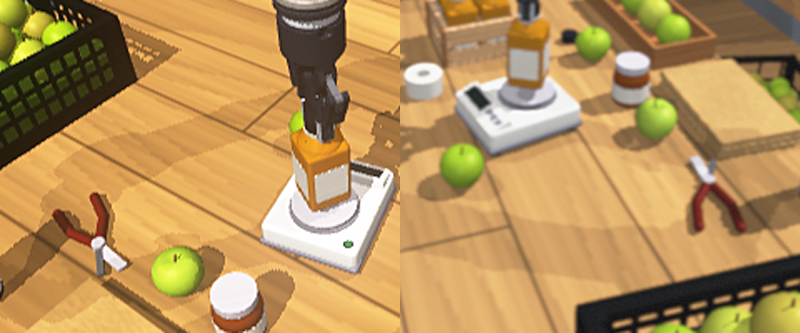

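Call:
apply_moves --increments '[30,0,0,5,0,30,0,0,4,0,30,0,0,4,0,30,0,0,0,0]' --squeeze 30

```text
t: 25.9
eef_pos: [0.5166, -0.0157, 0.1535]
tool_rot: [-0.015, 0.262, 0.965, -0.006]
contact_force: [-0.1, -0.1, -4.4]
gripper_width: 0.425
```

Call:
apply_moves --increments '[30,0,0,2,0,30,0,0,2,0,30,0,0,0,0]'

```text
t: 26.28
eef_pos: [0.5168, -0.0157, 0.1497]
tool_rot: [-0.015, 0.262, 0.965, -0.006]
contact_force: [-1.1, -0.0, -1.7]
gripper_width: 0.423
```

Call:
apply_moves --increments '[30,1,-1,1,0,30,1,0,1,0,30,0,0,1,0,30,0,0,0,0]'

```text
t: 26.78
eef_pos: [0.5159, -0.0155, 0.1482]
tool_rot: [-0.013, 0.262, 0.965, -0.005]
contact_force: [-0.7, -0.7, -0.1]
gripper_width: 0.427
```

```bash
python3 look.py 22; python3 hf2.py 22 60
```

```text
26.925 [ 0.5158 -0.0155  0.1481] [-0.7   0.09  0.95] 0.424 q [-0.05  0.29 -0.05  1.95  0.02  0.93  0.93]
[[-0.862  0.505 -0.029]
 [ 0.506  0.863 -0.003]
 [ 0.023 -0.017 -1.   ]]
['scene'] 854 [ 0.5136 -0.0157] yaw 59.3 tilt [0. 0.] 0.124 0.0006 base est [ 0.5136 -0.0157] 0.0651
 lowest [np.float64(0.0777)]
['wrist'] 2126 [ 0.5149 -0.0148] yaw 59.1 tilt [ 0. -0.] 0.131 0.0004 base est [ 0.5149 -0.0148] 0.0651
 lowest [np.float64(0.0787)]
['scene', 'side', 'wrist'] 3644 [ 0.5143 -0.0155] yaw 59.3 tilt [1.26 0.2 ] 0.128 0.0002 base est [ 0.513  -0.0157] 0.0651
 lowest [np.float64(0.0777), np.float64(0.0786), np.float64(0.0787)]
```

Call:
apply_moves --increments '[30,2,-1,1,0,30,1,-1,2,0,30,0,0,1,0,30,0,0,0,0]'

```text
t: 27.42
eef_pos: [0.5146, -0.0154, 0.146]
tool_rot: [-0.011, 0.262, 0.965, -0.004]
contact_force: [-1.0, 0.5, 5.2]
gripper_width: 0.424
```

```bash
python3 look.py 23; python3 hf2.py 23 60|tail -2
```

```text
27.575 [ 0.5146 -0.0153  0.146 ] [-0.26 -0.09  4.27] 0.427 q [-0.05  0.28 -0.05  1.96  0.02  0.92  0.93]
[[-0.862  0.506 -0.023]
 [ 0.506  0.863 -0.003]
 [ 0.018 -0.014 -1.   ]]
['scene', 'side', 'wrist'] 3650 [ 0.5136 -0.0155] yaw 59.3 tilt [0.53 0.02] 0.126 0.0002 base est [ 0.513  -0.0155] 0.063
 lowest [np.float64(0.0762), np.float64(0.0756), np.float64(0.0772)]
```

Nearly flat (0.5°), pressing about 5 N, base centre within 1 mm of the pan's centre. I release gradually.

Call:
apply_moves --increments '[34,0,0,0,0,37,0,0,0,0,40,0,0,0,0,44,0,0,0,0,50,0,0,0,0,55,0,0,0,0,55,0,0,0,0]' --squeeze 20

```text
t: 28.45
eef_pos: [0.5128, -0.0157, 0.1446]
tool_rot: [-0.012, 0.262, 0.965, -0.005]
contact_force: [0.2, 0.2, 0.8]
gripper_width: 0.641
```

Call:
apply_moves --increments '[55,0,0,-8,0,55,0,0,-15,0,55,0,0,-30,0,55,0,0,-40,0,55,0,0,-40,0,55,0,0,-20,0,55,0,0,0,0]'

```text
t: 29.32
eef_pos: [0.5178, -0.0151, 0.309]
tool_rot: [-0.01, 0.262, 0.965, -0.004]
contact_force: [-0.6, 0.4, -0.4]
gripper_width: 0.645
```

```bash
python3 look.py 24; python3 - <<'E'
from fit import *
for names in (['scene24'],['wrist24'],['scene24','side24','wrist24']):
    R_=allpts(names,[.44,-.09,.076],[.59,.06,.164]); P=np.vstack([q for q,i in R_])
    x,zm,e=fitbody(P,[.513,-.0155],60,tilt=len(names)>1); print(names,len(P),x[:2].round(4),np.degrees(x[2]).round(1),'tilt',np.degrees(x[3:]).round(2),'base',(x[:2]+x[3:]*(.064-zm)).round(4))
    R_=allpts(names,[.47,-.06,.208],[.56,.03,.22]); print([ (np.median(q[:,2]).round(4),len(q)) for q,i in R_])
for n in ['scene24','side24']:
    (P,I),=allpts([n],[.38,.15,.150],[.62,.42,.17]); c=cv2.kmeans((P[:,:2]*1000).astype(np.float32),4,None,(3,50,.1),5,0)
    for k in range(4): q=P[c[1][:,0]==k]; print(n,'cap',cv2.minEnclosingCircle((q[:,:2]*1000).astype(np.float32))[0],np.median(q[:,2]).round(4))
E
```

```text
29.475 [ 0.5161 -0.0152  0.3058] [-0.09 -0.17  0.17] 0.638 q [-0.05  0.14 -0.04  1.76  0.01  1.27  0.94]
[[-0.862  0.505 -0.026]
 [ 0.506  0.863 -0.003]
 [ 0.021 -0.016 -1.   ]]
['scene24'] 884 [ 0.5125 -0.0158] 59.2 tilt [-0. -0.] base [ 0.5125 -0.0158]
[(np.float64(0.2135), 182)]
['wrist24'] 350 [ 0.5135 -0.0152] 59.2 tilt [ 0. -0.] base [ 0.5135 -0.0152]
[(np.float64(0.2144), 1236)]
['scene24', 'side24', 'wrist24'] 1924 [ 0.513  -0.0156] 59.2 tilt [ 0.02 -0.12] base [ 0.513  -0.0155]
[(np.float64(0.2135), 182), (np.float64(0.2125), 87), (np.float64(0.2144), 1236)]
scene24 cap (455.5185241699219, 319.7825622558594) 0.1577
scene24 cap (522.2717895507812, 252.4446563720703) 0.1575
scene24 cap (520.1376953125, 321.6051940917969) 0.1575
scene24 cap (453.17059326171875, 248.0377197265625) 0.1574
side24 cap (522.8397216796875, 320.4534606933594) 0.1563
side24 cap (453.240234375, 247.80035400390625) 0.1559
side24 cap (520.6527709960938, 249.01283264160156) 0.1567
side24 cap (452.08489990234375, 317.6396179199219) 0.1567
```

View pics/scene24.png

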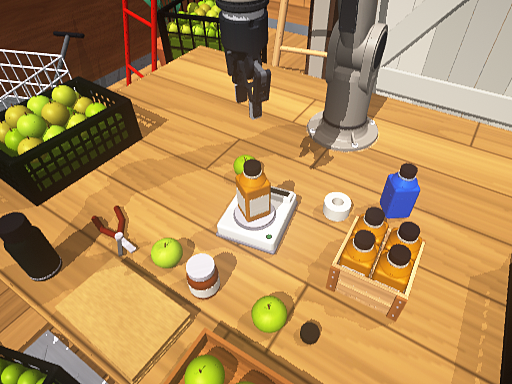

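View pics/side24.png

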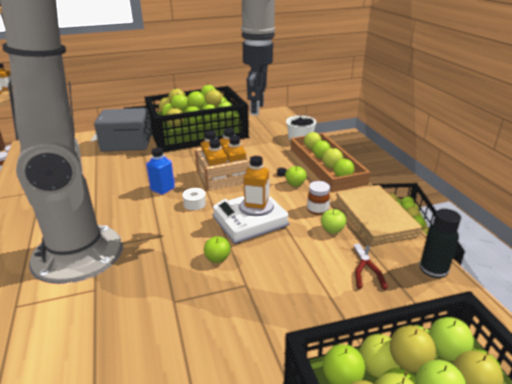

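Both bottles stand as asked. The scene view shows one on the pan at (253,190) and four caps in the crate near (385,245), with everything else unmoved. Handing in.

```bash
python3 -c "
from station import *
print(hand_in())"
```

```text
the job is handed in; nothing more can be done
None
```

Both parts are done, in the order asked, and the job is handed in at about 29.5 s of the 66 s allowed. No verdict was reported.

**What I did**
- **Weighed bottle:** I gripped it by the cap, turned it to the crate's angle, lowered it into the empty place and released it on the crate floor.
- **Lying bottle:** I gripped it lightly by the cap and lifted, so it swung base-down in the pads with its base edge sliding on the bench. I squared it up on the bench, then set it down on the middle of the pan with about 5 N.

**Last checks, before handing in**
- **Crate:** all four caps are level at about 157 mm, against 158 mm expected. The other three bottles are within about 1 mm of where they started by the scene camera. The side view differs by up to 3 mm, which is about its accuracy.
- **Scale:** the bottle's base centre is about 1 mm from the pan's centre, so no corner should hang over. It tilts about 0.1°, and the pan sank about 2 mm under it.
- **Rest of the bench:** the apples, jar, roll, spare cap, secateurs and blue bottle look unmoved by eye. I did not re-measure them.
- **Arm:** it was standing clear above the bottle, touching nothing.

**What disagreed or stood out**
- The cameras showed the fingertips 45 to 52 mm behind the reported TCP when open, where the text allows at most 13 mm. I worked from the camera measurements.
- The tool's tilt drifted by up to 2° during moves. I corrected its effect while setting the bottle on the pan.
- The highest contact force I read was about 28 N, up from the crate floor when the first bottle touched down.

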